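Park a rocking half-round lens blank flat side down

ROBOT

A 6-joint arm with a two-finger parallel gripper is mounted at the origin on a cart in front of the work surface, level with it; the furniture and walls round the work are solid. World frame = base frame: x ahead of the robot, y to its left, z up, the work surface at z = 0. Lengths are in m, angles in rad, forces in N, time in s.
With the tool pointing down it reaches from about 0.35 to 0.85 m from the base axis. Payload 8.1 kg.
Tool frame: the origin (TCP) lies on the centre line of the jaws, within the pads' length; the fingertips stand 22 mm ahead of it and the grasp point (between the pads) lies 3 mm ahead of it; z points along the fingers, y is the line along which they close (so a half turn about z gives the same grasp; the last joint's range is limited). The gripper opens to 93 mm and grips with 3 to 60 N. Pads are 15 mm wide; open, the fingers measure 128 mm over their backs; the gripper's body (75 mm by 188 mm) begins 65 mm behind the grasp point.
Start: joints at [1.017, 0.13, 1.488, -0, 1.523, -0.085], TCP at [0.271, 0.535, 0.241] pointing down, gripper open.
Joint ranges: [-2.96, 2.96], [-0.89, 2.26], [0.02, 2.5], [-1.34, 4.48], [0, 2.73], [-2.66, 2.66]. Speed limits (rad/s): [2.39, 2.39, 2.79, 3.14, 3.14, 3.14].

INTERFACE

Orientations are given as a rotation vector (axis times angle).
In Python, from plant import * gives the robot as it stands.
- The arm moves only by the tool step_arm, never from a script. Its argument "deltas" is a list of rows, each a list of 5 numbers: the closure, from -1 (fully open) to 1 (shut), then the shift along the tool's x, y, z normalised to -1 to 1, where 1 is 500 mm, then the turn about the tool's z normalised to -1 to 1, where 1 is pi/4 rad. In form: [[jaw, dx, dy, dz, yaw], ...]. A call has 1 to 12 rows; each row shifts and turns the commanded pose from where the row before left it, along the tool's axes as they then stand; what a row does not reach is not made up. A row lasts 1/8 s, in which the tool goes at most 62.5 mm and 10.7 degrees, less where a joint would pass 70% of its speed; a pose out of reach is approached as far as the arm can. A call with a number of a shift or a turn outside -1 to 1 is refused whole. A call with a gripper value outside its range is refused whole. The fingers move at their own pace and stop on an object; the grip force is fixed at half the most. Time passes only in rows, so rows that do not move let the fingers close. It gives the time, the measured TCP pose, the force, the opening and the grip force at its end, in the units of the state.
- read_state(): the state, without advancing time (a new reading comes with each control period).
- capture(name): name is "scene" or "top" or "wrist"; returns the picture (400x640x3 uint8, blue, green, red); there is no depth.
- get_calibration(name): a dict with "camera_matrix" (3x3 intrinsics, pixels), "D" ([k1, k2, p1, p2, k3] as OpenCV has them; the pictures are not rectified), "R" (3x3) and "t" (3): a world point X has camera coordinates R X + t. Camera axes: x right, y down, z forward; pixel columns grow to the right and rows downward; lengths in m; the calibration is good to about 2 mm. A picture is of the moment at which its call begins: read the wrist's pose just before it. get_calibration takes no time and is no camera call; for the wrist camera it gives the pose at the moment of the call.
- close_job(): hands the job in; it is judged then, once.
The state is a dict: "time": time; "q": joint angles; "qd": joint speeds; "effort": joint torques, N m; "ee_pos": TCP position; "orientation": TCP orientation; "force": force on the tool from outside, world axes, zero at the start; "torque": the same for the moment, N m; "gripper_width": finger opening in m; "grasp_force": force on a finger pad.
Only numpy, scipy, OpenCV 4.12 (cv2) and the standard library are available. Lean on these libraries where they do the work, as an engineer would, in place of code of your own. Each camera call takes 0.05 s, during which the arm holds its last target. There are 200 camera calls.

TASK

The blue half-round lens blank lies rocking on its curved side on the bench. Stop it, turn it over and set it down gently, without letting it topple or slap down, with its flat face down on the black rubber inset of the aluminium inspection pad, centred there and lying lengthwise along the inset. Do not disturb the timer, the tape or the carton, and let go of the blank when it lies still.

Things in the scene. Friction and masses are not known exactly. Their poses are not given: they have to be found in the camera images.
- lens_blank: solid blue half-round lens blank, 0.3 kg, 100 long, 60 wide, 48 high: flat face 100 x 60, straight side walls 18 high beside it, then a half cylinder of radius 30. Can stand on either flat end. Origin: centre of the flat face; x along its length (both ways alike), y across, z from flat face to crown: down at the start (rocking a few degrees about x, more when touched), up at the end.
- lens_mid (a point): point inside the blank on the half cylinder's axis, halfway along, 18 mm from the flat face; axes as the blank's. Level with it the blank can be gripped across its 60 mm width. 30 mm above the bench while the blank rocks, curved side down.
- pad: fixed inspection pad: aluminium plate 180 x 130 x 10 mm lying on the bench, with a flush black rubber inset 134 x 94 mm in the middle of its top. Origin: centre of the underside, so the top is 10 mm above it. x along its length (either way round is alike), y across, z up.
- timer: bystander: white bench timer 66 x 66 x 20 mm, loose. Origin: centre of its underside.
- tape: bystander: green roll of tape, 68 mm across, 18 mm high, loose. Origin: centre of its underside. Beside it the black lead of the microscope, fixed, arches from the bench up to 0.1 m high about x 0.62 to 0.69, y -0.06 to 0.08: keep clear of it.
- carton: bystander: white carton 60 x 115 x 58 mm, loose. Origin: centre of its underside.

How it is judged:
At the end, for the whole second after the job is handed in: The blank lies flat face down on the pad's rubber (within 0.06 rad of level, flat face at the pad's top within 3 mm), its centre within 20 mm of the pad's centre along and across the pad, its length within 0.25 rad of the pad's length, at rest and released (angle between lens_blank's own z axis and vertical below 0.06 rad and height (world z) of lens_blank between 0.007 and 0.013 m and x of lens_blank in the frame of pad between -0.02 and 0.02 m and y of lens_blank in the frame of pad between -0.02 and 0.02 m and angle between the x axis of lens_blank and the x axis of pad, either way round below 0.25 rad and linear speed of lens_blank below 0.02 m/s and angular speed of lens_blank below 0.15 rad/s); the robot touches nothing.
It fails at once if the blank topples, is dropped or slaps down (it turns faster than 9 rad/s or moves faster than 0.8 m/s) (angular speed of lens_blank above 9 rad/s or linear speed of lens_blank above 0.8 m/s).
It fails at once if the timer, the tape or the carton is moved by more than 20 mm (distance of any of timer, tape, carton from where it was at the start of the episode above 0.02 m).
It also fails if it takes over 64 s, if anything falls off the work surface, if the arm or the gripper's body presses on something with over 40 N, if the wrist force passes 120 N, or if a joint passes its speed limit or range.

## Working session

There is one attempt and no reset: what is moved stays moved. The work goes in short steps, Python scripts to look and compute and a tool call to move; the robot and the scene stay as the last step left them, time stands still between calls to the robot, and variables do not carry over. Pictures are saved under pics/ and viewed, at most 10 in all, crops included, and the job is handed in when it is done.

Besides the shell and the picture viewer there is one more tool, called after ">>>" by a JSON object that holds its "api" and its "payload", one argument or row to a line. step_arm: Moves the arm, as the interface text tells. Its arguments: {"type":"object","properties":{"deltas":{"type":"array","items":{"type":"array","items":{"type":"number"}}}},"required":["deltas"]}

```bash
ls; mkdir -p pics
cat > h.py <<'E'
from plant import *
import numpy as np, cv2
def cal(n):
    c=get_calibration(n); return [np.array(c[k],float) for k in("camera_matrix","D","R","t")]
def ray(c,px,z):
    K,D,R,t=c
    u=cv2.undistortPoints(np.array(px,float).reshape(-1,1,2),K,D).reshape(-1,2)
    d=np.c_[u,np.ones(len(u))]@R; o=-R.T@t
    return o+d*((z-o[2])/d[:,2])[:,None]
def proj(c,X):
    K,D,R,t=c
    return cv2.projectPoints(np.array(X,float).reshape(-1,1,3),cv2.Rodrigues(R)[0],t,K,D)[0].reshape(-1,2)
E
python3 - <<'E'
from h import *
for n in("scene","top"):
    cv2.imwrite(f"pics/{n}0.png",capture(n)); c=cal(n); print(n,-c[2].T@c[3],c[2][2])
s=read_state();print({k:np.round(v,3) for k,v in s.items()})
E
```

```text
pics
scene [-0.59926053 -0.84975194  0.93024961] [ 0.69348765  0.51151207 -0.50737589]
top [0.42412882 0.02497987 1.99726168] [ 0.05954987  0.00457171 -0.99821486]
{'time': np.float64(0.1), 'q': array([ 1.017,  0.131,  1.489, -0.   ,  1.523, -0.085]), 'qd': array([ 0.001, -0.004, -0.003, -0.001,  0.001, -0.   ]), 'effort': array([ 2.0000e-03, -5.6134e+01, -4.9309e+01,  7.7000e-02,  2.9000e-02,
       -0.0000e+00]), 'ee_pos': array([0.271, 0.535, 0.24 ]), 'orientation': array([-7.300e-01, -3.055e+00,  2.000e-03]), 'force': array([-0.192, -0.488,  0.966]), 'torque': array([-0.019,  0.002, -0.043]), 'grasp_force': np.float64(0.0), 'gripper_width': np.float64(0.093)}
```

View pics/scene0.png

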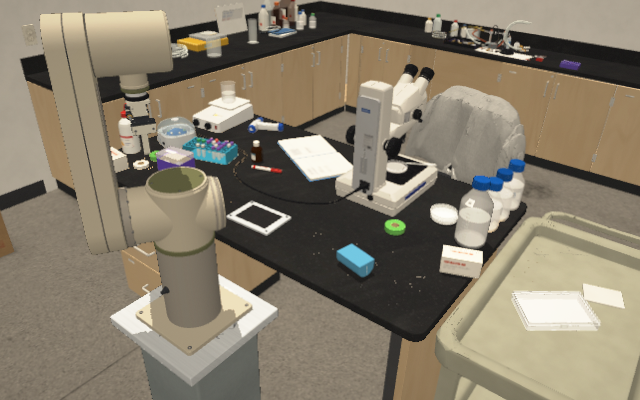

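View pics/top0.png

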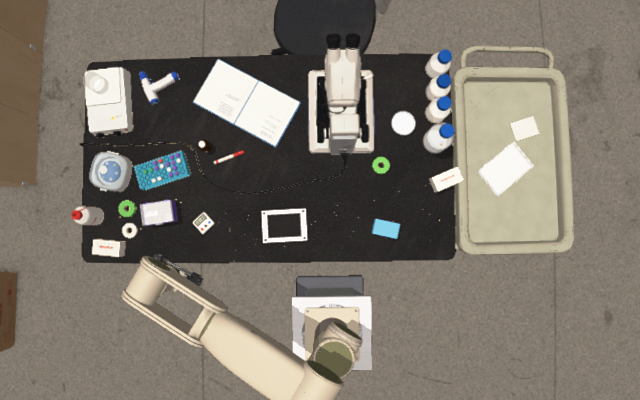

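Scene shows the blank at (355,260), pad at (259,217), and microscope behind. In the top view the blank is at (386,228), the pad at (284,226), the tape at (381,165), the carton at (446,179) and the timer at (203,222).

Run:
```python
from h import *
c=cal("top"); im=cv2.imread("pics/top0.png"); hsv=cv2.cvtColor(im,cv2.COLOR_BGR2HSV)
def blob(m,box):
    k=np.zeros_like(m); x0,y0,x1,y1=box; k[y0:y1,x0:x1]=m[y0:y1,x0:x1]
    cs=cv2.findContours(k,cv2.RETR_EXTERNAL,cv2.CHAIN_APPROX_NONE)[0]; return max(cs,key=cv2.contourArea)
def rep(n,ct,z):
    P=ray(c,ct.reshape(-1,2),z)[:,:2]; r=cv2.minAreaRect((P*1000).astype(np.float32)); print(n,np.round(r[0],1),np.round(r[1],1),round(r[2],1),np.round(cv2.boxPoints(r)).tolist())
blue=cv2.inRange(hsv,(90,80,80),(115,255,255))
rep("blank",blob(blue,(360,205,415,250)),.048)
w=cv2.inRange(hsv,(0,0,130),(180,60,255))
rep("pad",blob(w,(250,195,320,255)),.010)
rep("carton",blob(w,(425,155,470,200)),.058)
g=cv2.inRange(hsv,(40,90,80),(85,255,255))
rep("tape",blob(g,(365,150,400,180)),.018)
# several frames for rocking
for i in range(6):
    h2=cv2.cvtColor(capture("top"),cv2.COLOR_BGR2HSV); rep("blank",blob(cv2.inRange(h2,(90,80,80),(115,255,255)),(360,205,415,250)),.048)
```

```text
blank [ 420.3 -217.7] [106.8  65. ] 76.7 [[376.0, -262.0], [440.0, -277.0], [464.0, -173.0], [401.0, -158.0]]
pad [437.6 186.2] [130.4 180.3] 2.5 [[369.0, 273.0], [376.0, 93.0], [507.0, 99.0], [499.0, 279.0]]
carton [ 620.6 -476. ] [157.5 177. ] 88.0 [[529.0, -552.0], [706.0, -558.0], [712.0, -400.0], [535.0, -394.0]]
tape [ 676.6 -206.1] [68.8 69.2] 88.8 [[641.0, -240.0], [710.0, -241.0], [712.0, -172.0], [643.0, -171.0]]
blank [ 421.2 -217.7] [106.5  65. ] 76.7 [[377.0, -262.0], [441.0, -277.0], [465.0, -173.0], [402.0, -158.0]]
blank [ 422.5 -218. ] [106.3  64.7] 76.3 [[379.0, -262.0], [441.0, -277.0], [467.0, -174.0], [404.0, -159.0]]
blank [ 423.1 -218.2] [106.5  64.6] 76.7 [[379.0, -263.0], [442.0, -277.0], [467.0, -174.0], [404.0, -159.0]]
blank [ 422.2 -218. ] [106.5  64.6] 76.7 [[379.0, -262.0], [441.0, -277.0], [466.0, -174.0], [403.0, -159.0]]
blank [ 420.7 -217.7] [106.9  65.2] 77.3 [[377.0, -263.0], [441.0, -277.0], [464.0, -173.0], [401.0, -158.0]]
blank [ 420.4 -217.5] [106.5  65. ] 76.7 [[376.0, -262.0], [440.0, -277.0], [464.0, -173.0], [401.0, -158.0]]
```

```bash
cat >> h.py <<'E'
from scipy.spatial.transform import Rotation as Ro
def go(P,adeg,s=None):
    """delta (tool units) to TCP P with tool y axis at world heading adeg (mod 180); yaw first, then shift"""
    s=s or read_state(); R=Ro.from_rotvec(s["orientation"]).as_matrix()
    h=np.degrees(np.arctan2(R[1,1],R[0,1])); d=(adeg-h+90)%180-90   # world turn
    R2=R@Ro.from_euler('z',-d,degrees=True).as_matrix()
    print("pos",np.round(s["ee_pos"],4),"t",s["time"],"w",s["gripper_width"],"yhead",round(h,1),"z",np.round(R[:,2],3))
    print("yaw units",round(-d/45,3),"j6",s["q"][5],"shift units",np.round(R2.T@(np.array(P)-s["ee_pos"])/.5,4))
    print("tool x now",np.round(R[:,0],3),"after",np.round(R2[:,0],3),"y after",np.round(R2[:,1],3))
E
python3 - <<'E'
from h import *
go([.4134,-.2518,.15],76.7-90)
E
```

```text
pos [0.271  0.5352 0.2405] t 0.4 w 0.09254106853760016 yhead 63.1 z [-0. -0. -1.]
yaw units 1.699 j6 -0.08542252001929704 shift units [-1.4662  0.6392  0.1813]
tool x now [-0.892  0.452  0.   ] after [ 0.23   0.973 -0.   ] y after [ 0.973 -0.23  -0.   ]
```

>>> {"api": "step_arm", "payload": {
  "deltas": [
    [-1, 0, 0, 0, 0.2124],
    [-1, 0, 0, 0, 0.2124],
    [-1, 0, 0, 0, 0.2124],
    [-1, 0, 0, 0, 0.2124],
    [-1, 0, 0, 0, 0.2124],
    [-1, 0, 0, 0, 0.2124],
    [-1, 0, 0, 0, 0.2124],
    [-1, 0, 0, 0, 0.2124],
    [-1, -0.08, 0.09, 0, 0],
    [-1, -0.08, 0.09, 0, 0],
    [-1, -0.09, 0.08, 0, 0],
    [-1, -0.105, 0.0457, 0, 0]
  ]
}}

```text
time: 1.9
ee_pos: [0.38, 0.3255, 0.2407]
orientation: [2.464, 1.948, 0.001]
force: [0.4, -0.9, 1.0]
gripper_width: 0.0927
grasp_force: 0.0
```

>>> {"api": "step_arm", "payload": {
  "deltas": [
    [-1, -0.105, 0.0457, 0, 0],
    [-1, -0.105, 0.0457, 0, 0],
    [-1, -0.105, 0.0457, 0, 0],
    [-1, -0.105, 0.0457, 0, 0],
    [-1, -0.105, 0.0457, 0, 0],
    [-1, -0.105, 0.0457, 0.02, 0],
    [-1, -0.105, 0.0457, 0.04, 0],
    [-1, -0.105, 0.0, 0.04, 0],
    [-1, -0.105, 0.0, 0.04, 0],
    [-1, -0.1, 0.0, 0.04, 0],
    [-1, 0, 0, 0, 0]
  ]
}}

```text
time: 3.28
ee_pos: [0.4121, -0.2202, 0.1489]
orientation: [-2.467, -1.942, 0.002]
force: [-0.5, 0.5, 0.1]
gripper_width: 0.0929
grasp_force: 0.0
```

Run:
```python
from h import *
go([.4134,-.2518,.029],76.7-90)
c=cal("wrist");print(-c[2].T@c[3],c[2][2]);cv2.imwrite("pics/w1.png",capture("wrist"))
```

```text
pos [ 0.4121 -0.2202  0.1489] t 3.275 w 0.09292693812445853 yhead -13.6 z [-0.003  0.001 -1.   ]
yaw units -0.006 j6 -0.3626561694889426 shift units [-0.061   0.0178  0.2398]
tool x now [0.235 0.972 0.   ] after [0.23  0.973 0.   ] y after [ 0.973 -0.23  -0.003]
[ 0.42897162 -0.14670369  0.2947037 ] [-0.06725754 -0.26513718 -0.9618621 ]
```

View pics/w1.png

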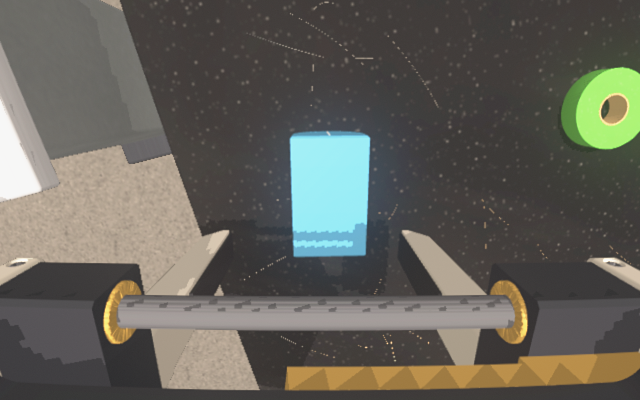

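Run:
```python
from h import *
c=cal("wrist"); im=cv2.imread("pics/w1.png"); hsv=cv2.cvtColor(im,cv2.COLOR_BGR2HSV)
m=cv2.inRange(hsv,(85,100,150),(115,255,255)); ct=max(cv2.findContours(m,0,1)[0],key=cv2.contourArea)
print(c[2]); print(np.round(ray(c,[[291,137],[369,137],[367,254],[293,254],[330,195]],.048),4)); r=cv2.minAreaRect((ray(c,ct.reshape(-1,2),.048)[:,:2]*1000).astype(np.float32)); print(r)
```

```text
[[ 0.97258291 -0.23254513 -0.00229288]
 [-0.22309667 -0.93575899  0.27309887]
 [-0.06565339 -0.26509975 -0.96198324]]
[[ 0.4058 -0.164   0.048 ]
 [ 0.4635 -0.1777  0.048 ]
 [ 0.4435 -0.2732  0.048 ]
 [ 0.3828 -0.2587  0.048 ]
 [ 0.4245 -0.2156  0.048 ]]
((423.584716796875, -216.96066284179688), (103.65885162353516, 61.36404037475586), 77.0091323852539)
```

The wrist view shows the blank's flat face, corners about (291,137) to (367,254), between the open fingers, agreeing with the top measurement. Now descending and gripping near its -y end.

>>> {"api": "step_arm", "payload": {
  "deltas": [
    [-1, -0.031, 0.009, 0.02, 0],
    [-1, -0.03, 0.009, 0.05, 0],
    [-1, 0, 0, 0.06, 0],
    [-1, 0, 0, 0.06, 0],
    [-1, 0, 0, 0.04, 0],
    [-1, 0, 0, 0.01, 0],
    [-0.6, 0, 0, 0, 0],
    [-0.4, 0, 0, 0, 0],
    [-0.3, 0, 0, 0, 0],
    [0, 0, 0, 0, 0],
    [1, 0, 0, 0, 0],
    [1, 0, 0, 0, 0]
  ]
}}

```text
time: 4.82
ee_pos: [0.4163, -0.2501, 0.0313]
orientation: [2.463, 1.948, 0.0]
force: [-1.2, 1.0, 4.8]
gripper_width: 0.0599
grasp_force: 30.0
```

Run:
```python
from h import *
go([.4142,-.2518,.029],76.7-90); s=read_state(); print(s["grasp_force"],s["force"])
```

```text
pos [ 0.4163 -0.2501  0.0313] t 4.825 w 0.05994291678092351 yhead -13.3 z [ 0.001 -0.001 -1.   ]
yaw units -0.001 j6 -0.4139343471242443 shift units [-0.0043 -0.0032  0.0045]
tool x now [ 0.231  0.973 -0.   ] after [ 0.23   0.973 -0.   ] y after [ 0.973 -0.23   0.001]
29.99061394482851 [-1.1576234   0.95165121  4.82690906]
```

>>> {"api": "step_arm", "payload": {
  "deltas": [
    [1, 0.004, 0, -0.0105, 0],
    [1, 0.0045, 0, -0.0105, 0],
    [1, 0.0055, 0, -0.0105, 0],
    [1, 0.006, 0, -0.0105, 0],
    [1, 0, 0, 0, 0]
  ]
}}

```text
time: 5.45
ee_pos: [0.4186, -0.24, 0.0522]
orientation: [2.463, 1.949, 0.0]
force: [0.5, -0.6, -2.3]
gripper_width: 0.0598
grasp_force: 30.0
```

Run:
```python
from h import *
s=read_state(); print(s["grasp_force"],s["force"],s["torque"],s["ee_pos"])
a=capture("scene")[200:300,280:440]; b=capture("wrist")
cv2.imwrite("pics/c1.png",np.vstack([cv2.resize(a,(640,400),interpolation=cv2.INTER_CUBIC)[:,:],b])[:, :][::1][:800] if 0 else np.hstack([cv2.resize(a,(400,250)),cv2.resize(b,(400,250))]))
```

```text
29.993961565196514 [ 0.47327332 -0.60383793 -2.26730291] [-0.09962029  0.11750875  0.0096735 ] [ 0.41859435 -0.23997312  0.05223972]
```

View pics/c1.png

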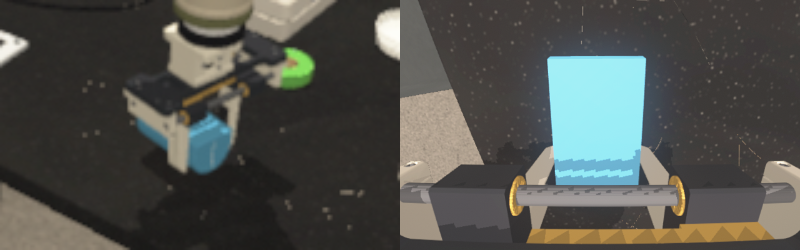

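Run:
```python
from h import *
c=cal("wrist");im=capture("wrist");hsv=cv2.cvtColor(im,cv2.COLOR_BGR2HSV);cv2.imwrite("pics/w2.png",im)
m=cv2.inRange(hsv,(85,80,150),(115,255,255))
rows=[(r,np.flatnonzero(m[r])) for r in range(80,300,6)]
for r,x in rows:
    if len(x)>20:
        x0,x1=x[0],x[-1]; u=cv2.undistortPoints(np.array([[[x0,r]],[[x1,r]]],float),c[0],c[1]).reshape(-1,2)
        Z=.06/(u[1,0]-u[0,0]); p=c[2].T@(np.array([u[:,0].mean()*Z,u[0,1]*Z,Z])-c[3]); print(r,x0,x1,np.round(p*1000,1))
```

```text
92 237 392 [ 435.  -161.5   67.2]
98 236 393 [ 434.5 -163.7   69.4]
104 236 393 [ 434.  -165.9   70. ]
110 236 392 [ 433.3 -168.    69.8]
116 237 392 [ 433.  -170.3   69.5]
122 237 392 [ 432.5 -172.5   70.1]
128 238 391 [ 431.9 -174.8   69. ]
134 238 391 [ 431.4 -177.    69.6]
140 238 391 [ 430.9 -179.2   70.3]
146 239 390 [ 430.3 -181.6   69.2]
152 239 390 [ 429.8 -183.8   69.8]
158 239 390 [ 429.3 -186.1   70.4]
164 240 389 [ 428.7 -188.6   69.4]
170 240 389 [ 428.1 -190.9   70. ]
176 241 389 [ 427.7 -193.4   69.8]
182 241 388 [ 427.  -195.8   69.6]
188 241 388 [ 426.4 -198.1   70.2]
194 242 388 [ 426.  -200.7   70. ]
200 242 387 [ 425.2 -203.2   69.8]
206 243 387 [ 424.8 -205.8   69.6]
212 243 387 [ 424.3 -208.2   70.3]
218 244 386 [ 423.6 -211.1   69.2]
224 244 386 [ 423.  -213.5   70. ]
230 244 385 [ 422.2 -216.2   69.8]
236 246 384 [ 421.5 -219.8   67.7]
242 246 384 [ 421.  -222.2   68.5]
248 247 383 [ 420.2 -225.5   67.3]
254 247 383 [ 419.6 -227.9   68.1]
260 247 383 [ 419.  -230.4   68.8]
266 248 382 [ 418.2 -233.9   67.7]
272 248 382 [ 417.6 -236.4   68.5]
278 248 381 [ 416.7 -239.4   68.3]
284 249 381 [ 416.2 -242.5   68.1]
290 249 381 [ 415.6 -245.1   69. ]
```

Friction holds the blank level in the grip (flat face uniformly at z≈70 mm), so I'll pivot it against the fixed pad's plate edge instead. Set it down, regrip 20 mm to the +y side of its centre.

>>> {"api": "step_arm", "payload": {
  "deltas": [
    [1, 0, 0, 0.015, 0],
    [1, 0, 0, 0.015, 0],
    [1, 0, 0, 0.0105, 0],
    [1, 0, 0, 0, 0],
    [-0.2, 0, 0, 0, 0],
    [-0.3, 0, 0, 0, 0],
    [-0.4, 0, 0, 0, 0],
    [-1, 0, 0, 0, 0],
    [-1, 0, 0, 0, 0],
    [-1, 0, 0, 0, 0]
  ]
}}

```text
time: 6.85
ee_pos: [0.4182, -0.24, 0.0314]
orientation: [2.464, 1.949, 0.0]
force: [0.3, -0.4, -0.2]
gripper_width: 0.0901
grasp_force: 0.0
```

```bash
cat >> h.py <<'E'
def widths(lo=20,hi=300,st=12,show=True):
    c=cal("wrist");im=capture("wrist");m=cv2.inRange(cv2.cvtColor(im,cv2.COLOR_BGR2HSV),(85,80,60),(115,255,255)); o=[]
    for r in range(lo,hi,st):
        x=np.flatnonzero(m[r])
        if len(x)>60:
            u=cv2.undistortPoints(np.array([[[x[0],r]],[[x[-1],r]]],float),c[0],c[1]).reshape(-1,2)
            Z=.06/(u[1,0]-u[0,0]); o.append(np.r_[r,x[0],x[-1],1000*(c[2].T@(np.array([u[:,0].mean()*Z,u[0,1]*Z,Z])-c[3]))])
    if show: print(np.round(o,1))
    return im
E
python3 - <<'E'
from h import *
go([.428,-.190,.029],76.7-90); widths(20,300,6)
E
```

```text
pos [ 0.4182 -0.24    0.0314] t 6.85 w 0.09006196507804365 yhead -13.3 z [ 0. -0. -1.]
yaw units -0.001 j6 -0.3948365312876058 shift units [ 0.1018 -0.0039  0.0049]
tool x now [ 0.23   0.973 -0.   ] after [ 0.23   0.973 -0.   ] y after [ 0.973 -0.23   0.   ]
[[  92.   236.   392.   434.9 -161.6   47.8]
 [  98.   234.   392.   434.  -163.7   50. ]
 [ 104.   234.   392.   433.5 -165.8   50.6]
 [ 110.   235.   392.   433.2 -168.    50.3]
 [ 116.   235.   391.   432.4 -170.2   50.1]
 [ 122.   236.   391.   432.1 -172.4   49.9]
 [ 128.   236.   391.   431.6 -174.6   50.5]
 [ 134.   236.   391.   431.1 -176.8   51.1]
 [ 140.   237.   390.   430.5 -179.1   50. ]
 [ 146.   237.   390.   430.  -181.4   50.6]
 [ 152.   238.   390.   429.6 -183.7   50.4]
 [ 158.   238.   390.   429.1 -186.    51. ]
 [ 164.   239.   389.   428.5 -188.5   50. ]
 [ 170.   239.   389.   428.  -190.7   50.6]
 [ 176.   239.   389.   427.5 -193.    51.3]
 [ 182.   240.   388.   426.8 -195.6   50.2]
 [ 188.   240.   388.   426.3 -197.9   50.9]
 [ 194.   241.   387.   425.6 -200.6   49.8]
 [ 200.   241.   387.   425.1 -203.    50.5]
 [ 206.   241.   387.   424.6 -205.3   51.2]
 [ 212.   242.   386.   423.9 -208.1   50.1]
 [ 218.   242.   386.   423.3 -210.5   50.8]
 [ 224.   243.   386.   422.9 -213.2   50.6]
 [ 230.   243.   387.   422.6 -215.2   52.2]
 [ 236.   244.   385.   421.6 -218.6   50.3]
 [ 242.   244.   385.   421.  -221.    51. ]
 [ 248.   244.   385.   420.5 -223.4   51.7]
 [ 254.   245.   384.   419.7 -226.6   50.6]
 [ 260.   246.   384.   419.2 -229.5   50.5]
 [ 266.   246.   383.   418.3 -232.4   50.3]
 [ 272.   247.   383.   417.9 -235.4   50.2]
 [ 278.   247.   383.   417.3 -237.9   50.9]
 [ 284.   248.   382.   416.4 -241.4   49.8]
 [ 290.   248.   381.   415.5 -244.5   49.7]]
```

>>> {"api": "step_arm", "payload": {
  "deltas": [
    [-1, 0.034, -0.001, 0.002, 0],
    [-1, 0.034, -0.001, 0.002, 0],
    [-1, 0.034, -0.002, 0.001, 0],
    [-1, 0, 0, 0, 0],
    [-0.6, 0, 0, 0, 0],
    [-0.35, 0, 0, 0, 0],
    [-0.2, 0, 0, 0, 0],
    [1, 0, 0, 0, 0],
    [1, 0, 0, 0, 0],
    [1, 0, 0, -0.04, 0],
    [1, 0, 0, -0.04, 0],
    [1, 0, 0, 0, 0]
  ]
}}

```text
time: 8.4
ee_pos: [0.429, -0.1905, 0.0701]
orientation: [2.462, 1.947, 0.002]
force: [0.2, -0.8, -1.4]
gripper_width: 0.0602
grasp_force: 30.0
```

Run:
```python
from h import *
s=read_state();print(s["grasp_force"],s["gripper_width"]);go([.4427,.0597,.031],2.3); widths(20,300,24)
```

```text
29.99167487025261 0.060222043916460785
pos [ 0.429  -0.1905  0.0701] t 8.4 w 0.060222043916460785 yhead -13.3 z [ 0.002 -0.001 -1.   ]
yaw units -0.347 j6 -0.29462256904222356 shift units [0.499  0.0473 0.0776]
tool x now [ 0.231  0.973 -0.001] after [-0.04   0.999 -0.001] y after [0.999 0.04  0.002]
[[ 212.   249.   382.   434.4 -162.2   78.2]
 [ 260.   246.   383.   429.6 -180.4   88.2]
 [ 284.   247.   384.   427.8 -190.3   91.3]]
```

Run:
```python
from h import *
cv2.imwrite("pics/w3.png",cv2.resize(widths(200,300,6),(480,300)))
```

```text
[[ 200.   259.   372.   433.2 -163.9   50.9]
 [ 206.   253.   378.   433.6 -162.1   67.4]
 [ 212.   249.   382.   433.7 -161.8   77.1]
 [ 260.   246.   383.   428.9 -180.    87.1]
 [ 266.   245.   385.   428.9 -181.1   90.6]
 [ 272.   246.   385.   428.5 -184.    90.4]
 [ 284.   247.   384.   427.1 -189.9   90.2]
 [ 290.   248.   383.   426.2 -193.5   89.1]]
```

View pics/w3.png

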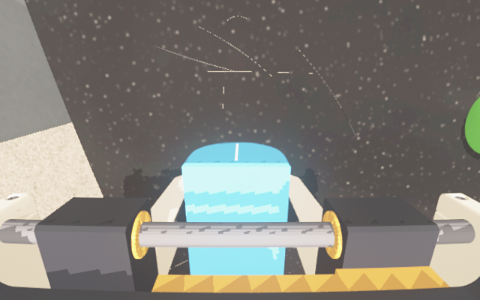

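The wrist picture shows the blank held level, its half-round end face at (235,155) facing +y. Carrying it to the pad's near end.

>>> {"api": "step_arm", "payload": {
  "deltas": [
    [1, 0, 0, 0, -0.1735],
    [1, 0, 0, 0, -0.1735],
    [1, 0.04, 0.0, 0, 0],
    [1, 0.065, 0.007, 0, 0],
    [1, 0.075, 0.008, 0, 0],
    [1, 0.075, 0.008, 0, 0],
    [1, 0.075, 0.008, 0, 0],
    [1, 0.065, 0.008, 0, 0],
    [1, 0.05, 0.008, 0.01, 0],
    [1, 0.03, 0, 0.02, 0],
    [1, 0.01, 0, 0.025, 0],
    [1, 0, 0, 0.015, 0]
  ]
}}

```text
time: 10.0
ee_pos: [0.4406, 0.0533, 0.0323]
orientation: [-2.176, -2.264, 0.003]
force: [0.2, -0.5, -2.5]
gripper_width: 0.0597
grasp_force: 30.0
```

Run:
```python
from h import *
s=read_state();print(s["force"]);go([.4427,.0597,.031],2.3); im=widths(150,300,6); cv2.imwrite("pics/w4.png",cv2.resize(im,(480,300)))
```

```text
[ 0.19977571 -0.49610075 -2.5282045 ]
pos [0.4406 0.0533 0.0323] t 10.0 w 0.059715651981994675 yhead 2.3 z [-0.002 -0.    -1.   ]
yaw units -0.0 j6 -0.0348423984055725 shift units [0.0127 0.0047 0.0026]
tool x now [-0.04   0.999 -0.   ] after [-0.04   0.999 -0.   ] y after [ 0.999  0.04  -0.002]
[[ 192.   284.   347.   439.2   48.7 -118.2]
 [ 198.   264.   367.   438.3   76.5   -2.1]
 [ 204.   255.   376.   438.1   81.5   25.6]
 [ 210.   250.   381.   438.1   82.5   38. ]
 [ 216.   246.   384.   437.9   82.3   45.9]
 [ 222.   242.   387.   437.7   82.2   53. ]
 [ 228.   242.   387.   437.8   79.8   53.7]
 [ 234.   244.   386.   438.2   76.4   51.7]
 [ 240.   244.   385.   438.1   73.5   51.6]
 [ 246.   244.   385.   438.2   71.1   52.3]
 [ 252.   245.   384.   438.3   67.8   51.2]
 [ 258.   245.   384.   438.4   65.3   52. ]
 [ 264.   246.   384.   438.8   62.3   51.8]
 [ 270.   246.   384.   438.9   59.9   52.6]
 [ 276.   247.   384.   439.2   56.8   52.4]
 [ 282.   247.   384.   439.3   54.3   53.2]
 [ 288.   248.   383.   439.5   50.7   52.1]
 [ 294.   248.   383.   439.6   48.1   52.9]]
```

View pics/w4.png

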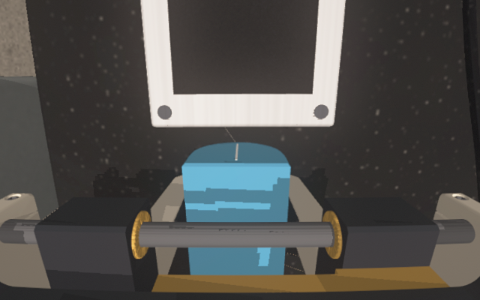

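The wrist view shows the pad square ahead, front edge at row 126 (corners (152,126),(337,126)), blank end at row 162 below it.

Run:
```python
from h import *
c=cal("wrist"); im=capture("wrist"); g=cv2.cvtColor(im,cv2.COLOR_BGR2GRAY)
for x in (230,270,320,380,420):
    col=g[:,x].astype(int); r=max(i for i in range(100,185) if col[i]>150); rin=max(i for i in range(60,160) if col[i]<90)
    print(x,r,rin,np.round(ray(c,[[x,r+.5]],.010)*1000,1),np.round(ray(c,[[x,rin+.5]],.010)*1000,1))
row=g[140].astype(int); xs=[i for i in range(150,500) if row[i]>150]; print(xs[0],xs[-1],np.round(ray(c,[[xs[0],140],[xs[-1],140]],.010)*1000,1))
```

```text
230 168 94 [[391.9  94.2  10. ]] [[392.9 131.9  10. ]]
270 168 123 [[413.1  95.1  10. ]] [[413.  118.4  10. ]]
320 167 123 [[439.5  96.7  10. ]] [[438.5 119.4  10. ]]
380 167 123 [[471.1  98.   10. ]] [[469.  120.7  10. ]]
420 167 76 [[492.3  99.   10. ]] [[486.7 144.3  10. ]]
200 448 [[376.7 108.7  10. ]
 [505.1 114.   10. ]]
```

>>> {"api": "step_arm", "payload": {
  "deltas": [
    [1, 0.01, 0.001, 0, 0],
    [1, 0.01, 0.001, 0, 0],
    [1, 0.007, 0, 0, 0],
    [1, 0.0025, 0, 0, 0],
    [1, 0.0038, 0, -0.005, 0],
    [1, 0.0038, 0, -0.005, 0],
    [1, 0.0046, 0, -0.0041, 0],
    [1, 0.0046, 0, -0.0041, 0],
    [1, 0.0053, 0, -0.0034, 0],
    [1, 0.0053, 0, -0.0034, 0],
    [1, 0, 0, 0, 0]
  ]
}}

```text
time: 11.48
ee_pos: [0.4419, 0.0822, 0.0468]
orientation: [2.176, 2.266, 0.001]
force: [0.1, -1.2, -2.4]
gripper_width: 0.0599
grasp_force: 30.0
```

Run:
```python
from h import *
s=read_state();print(s["force"],s["torque"],s["ee_pos"],s["gripper_width"]); im=widths(100,300,8); cv2.imwrite("pics/w5.png",cv2.resize(im,(480,300)))
```

```text
[ 0.13977481 -1.16015595 -2.38017104] [0.02525455 0.07707928 0.02956728] [0.44191844 0.08219303 0.04675307] 0.05991241146572251
[[212.  256.  375.  439.6 105.8  38.6]
 [220.  247.  383.  439.3 108.9  58.9]
 [228.  247.  383.  439.4 105.5  59.9]
 [236.  247.  382.  439.3 101.7  59.9]
 [244.  247.  382.  439.5  98.3  60.9]
 [252.  248.  382.  439.9  94.4  60.9]
 [260.  248.  383.  440.2  91.5  63. ]
 [268.  248.  383.  440.3  88.1  64. ]
 [276.  247.  383.  440.2  85.2  66. ]
 [284.  248.  383.  440.6  81.3  66.1]
 [292.  248.  383.  440.8  77.9  67.1]]
```

View pics/w5.png

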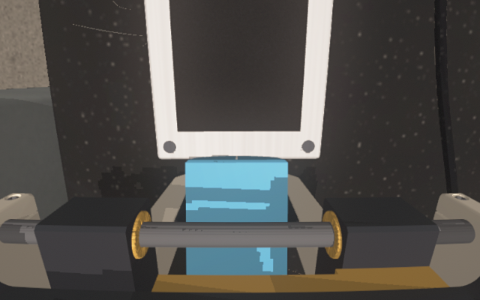

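>>> {"api": "step_arm", "payload": {
  "deltas": [
    [1, -0.012, 0, 0, 0],
    [1, -0.012, 0, 0, 0],
    [1, 0, 0, 0.0075, 0],
    [1, 0, 0, 0.0075, 0],
    [1, 0.008, 0, 0, 0],
    [1, 0.008, 0, 0, 0],
    [1, 0.006, 0, -0.003, 0],
    [1, 0.006, 0, -0.003, 0],
    [1, 0.006, 0, -0.003, 0],
    [1, 0.006, 0, -0.003, 0],
    [1, 0, 0, 0, 0]
  ]
}}

```text
time: 12.9
ee_pos: [0.4413, 0.089, 0.0451]
orientation: [2.175, 2.265, -0.003]
force: [-1.0, -6.9, -0.5]
gripper_width: 0.0598
grasp_force: 30.0
```

Run:
```python
from h import *
s=read_state();print(s["force"],s["torque"],s["ee_pos"],s["gripper_width"]); im=widths(180,300,6)
```

```text
[-1.03636269 -6.89892731 -0.53063052] [-1.40882936  0.20899858  0.11804022] [0.44134037 0.08904569 0.04508957] 0.059771802882389605
[[216.  254.  376.  438.8 112.   41.2]
 [222.  250.  380.  438.8 112.6  51.2]
 [228.  249.  381.  438.9 110.8  54.1]
 [234.  250.  380.  439.  107.3  52.8]
 [240.  250.  380.  439.1 104.7  53.6]
 [246.  249.  380.  439.  102.5  55.4]
 [252.  249.  381.  439.3 100.4  57.2]
 [258.  249.  382.  439.6  98.3  59. ]
 [264.  249.  382.  439.8  95.7  59.8]
 [270.  248.  382.  439.6  93.6  61.6]
 [276.  248.  382.  439.7  91.1  62.4]
 [282.  248.  383.  440.   89.1  64.1]
 [288.  248.  383.  440.1  86.5  64.9]
 [294.  247.  383.  440.   84.6  66.7]]
```

>>> {"api": "step_arm", "payload": {
  "deltas": [
    [1, 0.003, 0, 0.004, 0],
    [1, 0.006, 0, 0, 0],
    [1, 0.006, 0, 0, 0],
    [1, 0.006, 0, 0, 0],
    [1, 0.006, 0, 0, 0],
    [1, 0.006, 0, 0, 0],
    [1, 0.006, 0, 0, 0],
    [1, 0, 0, 0, 0]
  ]
}}

```text
time: 13.95
ee_pos: [0.4412, 0.1083, 0.0435]
orientation: [2.174, 2.264, -0.002]
force: [1.2, -7.0, 1.5]
gripper_width: 0.0601
grasp_force: 30.0
```

Run:
```python
from h import *
s=read_state();print(s["force"],s["torque"],s["ee_pos"],s["gripper_width"]); im=widths(180,300,6)
a=capture("scene")[170:270,210:370]
cv2.imwrite("pics/c2.png",np.hstack([cv2.resize(a,(480,300)),cv2.resize(im,(320,300))]))
```

```text
[ 1.1822159  -7.04959861  1.47382163] [-1.75206797  0.03522624 -0.03478449] [0.44122083 0.10826208 0.04351429] 0.06006029152918473
[[228.  255.  376.  439.2 125.1  40.1]
 [234.  253.  376.  438.8 123.2  43.3]
 [240.  253.  377.  439.1 120.9  45.4]
 [246.  252.  378.  439.2 119.2  48.5]
 [252.  251.  379.  439.3 117.6  51.5]
 [258.  251.  380.  439.6 115.4  53.4]
 [264.  250.  380.  439.5 113.3  55.2]
 [270.  249.  381.  439.5 111.8  58.1]
 [276.  249.  381.  439.6 109.2  58.9]
 [282.  249.  382.  439.9 107.2  60.7]
 [288.  248.  383.  440.  105.8  63.4]
 [294.  248.  383.  440.1 103.2  64.2]]
```

View pics/c2.png

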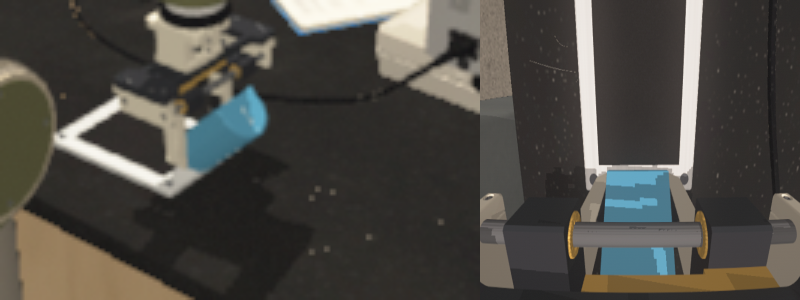

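The pictures show the blank tilted about 48°, its near end wedged on the pad's edge at (190,175), far end up. Pressing down on the rubber now will turn it further.

>>> {"api": "step_arm", "payload": {
  "deltas": [
    [1, -0.006, 0, -0.02, 0],
    [1, 0.0, 0, -0.02, 0],
    [1, 0.037, 0, 0, 0],
    [1, 0.037, 0, 0, 0],
    [1, 0, 0, 0.015, 0],
    [1, 0, 0, 0.014, 0],
    [1, 0.002, 0, 0.004, 0],
    [1, 0.005, 0, 0.004, 0],
    [1, 0.006, 0, 0.004, 0],
    [1, 0.006, 0, 0.004, 0],
    [1, 0, 0, 0, 0]
  ]
}}

```text
time: 15.42
ee_pos: [0.4392, 0.1522, 0.0414]
orientation: [2.177, 2.264, -0.001]
force: [-4.4, -2.2, 10.1]
gripper_width: 0.0596
grasp_force: 30.0
```

Run:
```python
from h import *
s=read_state();print(s["force"],s["torque"],s["ee_pos"],s["gripper_width"]); im=widths(180,300,6)
```

```text
[-4.44864833 -2.15865982 10.0609145 ] [-0.68815597  0.93094097 -0.10467998] [0.43919204 0.15219076 0.04136984] 0.05963494597799338
[[234.  255.  375.  437.1 165.6  37.6]
 [240.  254.  376.  437.2 163.8  40.9]
 [246.  253.  377.  437.3 162.1  44.1]
 [252.  252.  378.  437.3 160.4  47.2]
 [258.  251.  379.  437.4 158.8  50.2]
 [264.  250.  380.  437.5 157.2  53.1]
 [270.  249.  381.  437.5 155.6  55.9]
 [276.  249.  382.  437.8 153.6  57.7]
 [282.  248.  382.  437.7 151.6  59.5]
 [288.  247.  383.  437.8 150.2  62.2]
 [294.  246.  384.  437.8 148.8  64.8]]
```

>>> {"api": "step_arm", "payload": {
  "deltas": [
    [1, 0.004, 0, 0.003, 0],
    [1, 0.004, 0, 0.003, 0],
    [1, 0.005, 0, 0.003, 0],
    [1, 0.005, 0, 0.003, 0],
    [1, 0, 0, 0, 0]
  ]
}}

```text
time: 16.1
ee_pos: [0.4404, 0.1598, 0.0372]
orientation: [2.174, 2.262, -0.001]
force: [-8.8, -11.8, 27.2]
gripper_width: 0.0599
grasp_force: 30.0
```

Run:
```python
from h import *
s=read_state();print(s["force"],s["ee_pos"],s["gripper_width"]); im=widths(180,300,6)
a=capture("scene")[150:270,210:370]
cv2.imwrite("pics/c3.png",np.hstack([cv2.resize(a,(480,360)),cv2.resize(im,(320,360))]))
```

```text
[ -8.77023315 -11.78010566  27.22764608] [0.44035545 0.15978452 0.03724781] 0.059891249660212614
[[240.  255.  375.  438.4 170.4  34.3]
 [246.  254.  376.  438.5 168.6  37.6]
 [252.  253.  378.  438.7 167.5  41.9]
 [258.  252.  378.  438.6 165.3  43.9]
 [264.  251.  379.  438.7 163.7  46.9]
 [270.  250.  380.  438.7 162.2  49.8]
 [276.  249.  381.  438.8 160.7  52.6]
 [282.  248.  382.  438.8 159.3  55.4]
 [288.  247.  383.  438.9 157.9  58.1]
 [294.  246.  384.  438.9 156.5  60.7]]
```

View pics/c3.png

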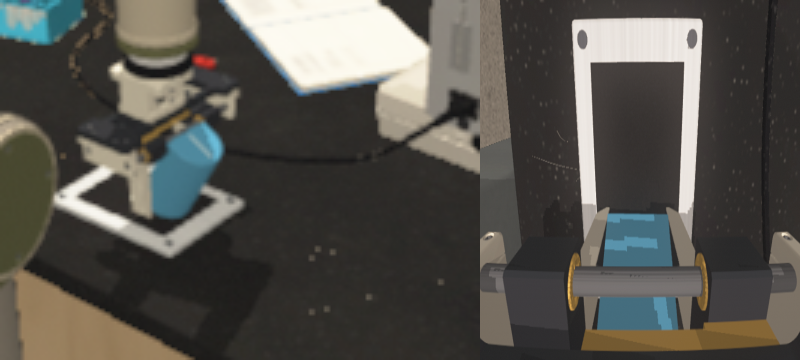

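The left view shows the blank at ~62°, its upper end against the gripper body (around (190,125)), so the force rises to 27 N. I'll unload and check before regripping higher up the blank.

>>> {"api": "step_arm", "payload": {
  "deltas": [
    [1, 0, 0, -0.003, 0],
    [1, 0, 0, 0, 0]
  ]
}}

```text
time: 16.45
ee_pos: [0.4404, 0.1608, 0.0377]
orientation: [2.175, 2.262, 0.003]
force: [-1.4, -4.7, 10.6]
gripper_width: 0.0601
grasp_force: 30.0
```

Run:
```python
from h import *
s=read_state();print(s["force"],s["torque"],s["ee_pos"],s["gripper_width"]); im=widths(228,300,12)
c=cal("scene"); a=capture("scene"); m=cv2.inRange(cv2.cvtColor(a,cv2.COLOR_BGR2HSV),(90,80,60),(115,255,255)); m[:150]=0;m[270:]=0;m[:,:220]=0;m[:,320:]=0
ct=max(cv2.findContours(m,0,1)[0],key=cv2.contourArea).reshape(-1,2); print(ct.min(0),ct.max(0))
y,x=s["ee_pos"][1],s["ee_pos"][0]
for ph in (58,60,62,64,66,70):
    p=np.radians(ph); E=np.array([.1715,.032]); v=np.array([-np.cos(p),np.sin(p)]); n=np.array([-np.sin(p),-np.cos(p)])
    P=[E,E+.1*v,E+.1*v+.048*n,E+.048*n]; print(ph,np.round(proj(c,[[x-.03 if 0 else x,q[0],q[1]] for q in P]),0).tolist(), np.round(proj(c,[[x-.03,q[0],q[1]] for q in P[:2]]),0).tolist())
print(ct[ct[:,1].argsort()][:6].tolist(), ct[ct[:,0].argsort()][-6:].tolist(), ct[ct[:,1].argsort()][-4:].tolist())
```

```text
[-1.43650259 -4.67994014 10.61667383] [-1.30306701  0.20939723  0.05308333] [0.44038812 0.16078982 0.03771286] 0.06014468289091869
[[240.  255.  375.  438.4 171.4  34.8]
 [252.  253.  378.  438.8 168.5  42.4]
 [264.  251.  380.  438.9 165.3  48.4]
 [276.  249.  382.  439.  162.2  54.1]
 [288.  247.  384.  439.1 159.4  59.4]]
[261 190] [284 222]
58 [[261.0, 212.0], [272.0, 195.0], [281.0, 206.0], [270.0, 222.0]] [[254.0, 215.0], [265.0, 198.0]]
60 [[261.0, 212.0], [271.0, 194.0], [281.0, 205.0], [270.0, 222.0]] [[254.0, 215.0], [265.0, 198.0]]
62 [[261.0, 212.0], [270.0, 193.0], [280.0, 204.0], [270.0, 222.0]] [[254.0, 215.0], [264.0, 197.0]]
64 [[261.0, 212.0], [270.0, 193.0], [280.0, 203.0], [270.0, 221.0]] [[254.0, 215.0], [263.0, 196.0]]
66 [[261.0, 212.0], [269.0, 192.0], [279.0, 202.0], [270.0, 221.0]] [[254.0, 215.0], [262.0, 195.0]]
70 [[261.0, 212.0], [267.0, 191.0], [278.0, 199.0], [271.0, 220.0]] [[254.0, 215.0], [261.0, 194.0]]
[[278, 190], [277, 191], [276, 191], [275, 191], [279, 191], [274, 192]] [[283, 196], [283, 198], [283, 201], [283, 197], [284, 200], [284, 199]] [[265, 222], [269, 222], [268, 222], [264, 222]]
```

>>> {"api": "step_arm", "payload": {
  "deltas": [
    [-0.36, -0.01, 0, -0.046, 0],
    [1, 0, 0, 0, 0],
    [1, 0, 0, 0, 0]
  ]
}}

```text
time: 16.92
ee_pos: [0.4406, 0.1574, 0.0607]
orientation: [2.176, 2.263, 0.006]
force: [-2.2, 2.1, 12.3]
gripper_width: 0.06
grasp_force: 29.9
```

Run:
```python
from h import *
s=read_state();print(s["force"],s["torque"],s["ee_pos"],s["gripper_width"]); im=widths(150,300,6)
a=capture("scene")[150:270,210:370]
cv2.imwrite("pics/c4.png",np.hstack([cv2.resize(a,(480,360)),cv2.resize(im,(320,360))]))
```

```text
[-2.20847556  2.13920865 12.34568229] [ 0.14743116  0.50605222 -0.08569331] [0.4405624  0.15736367 0.06074182] 0.05996349568759653
[[234.  260.  331.  424.  127.3 -46.5]
 [240.  260.  371.  439.1 162.7  45.7]
 [246.  259.  371.  438.9 160.2  48.1]
 [252.  258.  372.  439.  158.5  51.8]
 [258.  257.  372.  438.8 156.1  54. ]
 [264.  256.  373.  438.9 154.5  57.5]
 [270.  255.  373.  438.7 152.2  59.7]
 [276.  255.  373.  438.8 149.3  60.6]
 [282.  254.  372.  438.4 146.4  61.5]
 [288.  254.  372.  438.5 143.4  62.4]
 [294.  253.  373.  438.6 142.1  65.7]]
```

View pics/c4.png

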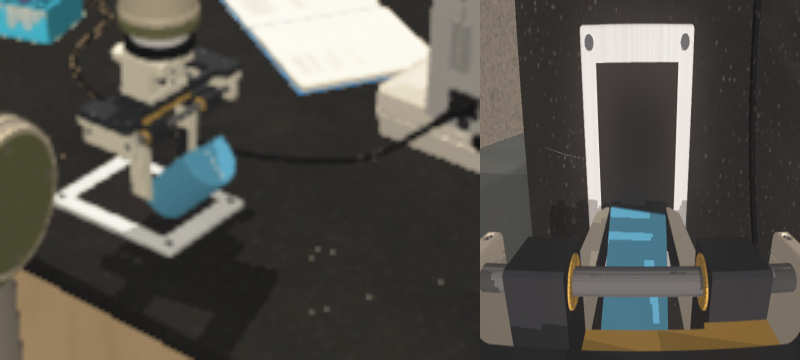

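The view shows the blank fell back to ~45° and is held only near its front corner at (160,190). I'll lower it level about its bottom edge and regrip near the middle.

>>> {"api": "step_arm", "payload": {
  "deltas": [
    [1, -0.0044, 0, -0.0026, 0],
    [1, -0.0044, 0, -0.0026, 0],
    [1, -0.0044, 0, -0.0026, 0],
    [1, -0.0044, 0, -0.0024, 0],
    [1, 0, 0, 0, 0]
  ]
}}

```text
time: 17.65
ee_pos: [0.4384, 0.1476, 0.0634]
orientation: [-2.177, -2.265, 0.002]
force: [0.7, -0.0, -2.3]
gripper_width: 0.0605
grasp_force: 29.7
```

Run:
```python
from h import *
s=read_state();print(s["force"],s["torque"],s["ee_pos"],s["gripper_width"]); im=widths(210,300,6)
cv2.imwrite("pics/w6.png",im)
```

```text
[ 0.6916128  -0.00447681 -2.33916553] [ 0.02755978  0.00369779 -0.00165018] [0.43842168 0.14756187 0.06340314] 0.06046746018459225
[[234.  260.  331.  421.4 117.3 -43.6]
 [240.  260.  371.  436.9 152.8  48.4]
 [246.  259.  371.  436.8 150.4  50.8]
 [252.  258.  372.  436.8 148.6  54.4]
 [258.  257.  372.  436.7 146.3  56.7]
 [264.  256.  373.  436.8 144.6  60.2]
 [270.  256.  373.  436.9 141.7  61.1]
 [276.  255.  372.  436.5 138.7  62. ]
 [282.  254.  372.  436.3 136.5  64.2]
 [288.  254.  372.  436.5 133.6  65.1]
 [294.  253.  373.  436.5 132.3  68.4]]
```

>>> {"api": "step_arm", "payload": {
  "deltas": [
    [1, 0.001, 0, 0.003, 0],
    [1, 0.0035, 0, 0.0045, 0],
    [1, 0.004, 0, 0.0045, 0],
    [1, 0.0045, 0, 0.0045, 0],
    [1, 0.0045, 0, 0.0045, 0],
    [1, 0, 0, 0, 0]
  ]
}}

```text
time: 18.45
ee_pos: [0.4386, 0.1575, 0.0542]
orientation: [-2.176, -2.265, -0.001]
force: [-5.2, 1.2, 8.2]
gripper_width: 0.0601
grasp_force: 30.1
```

```bash
cat >> h.py <<'E'
def phi():
    c=cal("wrist");s=read_state();im=capture("wrist");m=cv2.inRange(cv2.cvtColor(im,cv2.COLOR_BGR2HSV),(85,80,60),(115,255,255)); o=[]
    for r in range(210,300,3):
        x=np.flatnonzero(m[r])
        if len(x)>100 and len(x)>.8*(x[-1]-x[0]):
            u=cv2.undistortPoints(np.array([[[x[0]-.5,r]],[[x[-1]+.5,r]]],float),c[0],c[1]).reshape(-1,2)
            Z=.06/(u[1,0]-u[0,0]); o.append(1000*(c[2].T@(np.array([u[:,0].mean()*Z,u[0,1]*Z,Z])-c[3])))
    o=np.array(o); d=np.linalg.svd(o[:,1:]-o[:,1:].mean(0))[2][0]
    print("phi",round(np.degrees(np.arctan2(abs(d[1]),abs(d[0]))),1),"first",np.round(o[0],1),"last",np.round(o[-1],1),len(o),"F",np.round(s["force"],1),"tcp",np.round(s["ee_pos"],4),"w",round(s["gripper_width"],4),"t",s["time"]); return im
E
python3 - <<'E'
from h import *
phi()
E
```

```text
phi 55.8 first [436.8 162.8  39.2] last [437.3 145.2  63.7] 19 F [-5.2  1.2  8.2] tcp [0.4386 0.1575 0.0542] w 0.0601 t 18.45
```

>>> {"api": "step_arm", "payload": {
  "deltas": [
    [1, 0.0045, 0, 0.004, 0],
    [1, 0.0045, 0, 0.004, 0],
    [1, 0, 0, 0, 0]
  ]
}}

```text
time: 18.88
ee_pos: [0.4385, 0.1618, 0.0501]
orientation: [-2.176, -2.265, -0.0]
force: [-4.5, 1.7, 6.6]
gripper_width: 0.0599
grasp_force: 30.0
```

Run:
```python
from h import *
im=phi(); cv2.imwrite("pics/w7.png",im)
```

```text
phi 63.7 first [436.8 165.5  35.5] last [437.2 150.9  61.8] 18 F [-4.5  1.7  6.6] tcp [0.4385 0.1618 0.0501] w 0.0599 t 18.875
```

>>> {"api": "step_arm", "payload": {
  "deltas": [
    [1, 0.0045, 0, 0.0035, 0],
    [1, 0.0045, 0, 0.0035, 0],
    [1, 0, 0, 0, 0]
  ]
}}

```text
time: 19.3
ee_pos: [0.4383, 0.1658, 0.0464]
orientation: [2.176, 2.266, -0.001]
force: [-3.1, -1.9, 5.1]
gripper_width: 0.0598
grasp_force: 30.0
```

Run:
```python
from h import *
im=phi(); cv2.imwrite("pics/w8.png",im)
```

```text
phi 69.9 first [436.4 167.3  30.9] last [437.2 156.9  61.2] 17 F [-3.1 -1.9  5.1] tcp [0.4383 0.1658 0.0464] w 0.0598 t 19.3
```

>>> {"api": "step_arm", "payload": {
  "deltas": [
    [1, 0.003, 0, 0.004, 0],
    [1, 0.003, 0, 0.005, 0],
    [1, 0.001, 0, 0.004, 0],
    [1, 0, 0, 0, 0]
  ]
}}

```text
time: 19.85
ee_pos: [0.4398, 0.1701, 0.0435]
orientation: [2.176, 2.264, 0.004]
force: [-14.3, 0.1, 36.3]
gripper_width: 0.0596
grasp_force: 29.8
```

Run:
```python
from h import *
im=phi(); a=capture("scene")[150:270,210:370]
cv2.imwrite("pics/c5.png",np.hstack([cv2.resize(a,(480,360)),cv2.resize(im,(320,360))]))
```

```text
phi 73.6 first [437.9 167.7  27.4] last [438.5 159.2  55.2] 15 F [-14.3   0.1  36.3] tcp [0.4398 0.1701 0.0435] w 0.0596 t 19.85
```

View pics/c5.png

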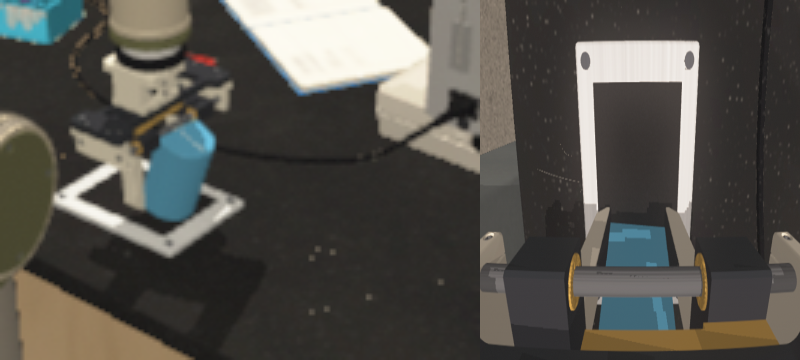

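The picture shows the blank about 74° up (at (180,170)), past its balance point, top against the gripper body. I unload, open, and let it lean on the body while moving slowly forward so it settles upright.

>>> {"api": "step_arm", "payload": {
  "deltas": [
    [1, 0, 0, -0.003, 0],
    [1, 0, 0, -0.001, 0],
    [-0.36, 0, 0, 0, 0],
    [-0.5, 0.004, 0, 0, 0],
    [-0.7, 0.008, 0, 0, 0],
    [-1, 0.008, 0, 0, 0],
    [-1, 0.008, 0, 0, 0]
  ]
}}

```text
time: 20.82
ee_pos: [0.4374, 0.1835, 0.0413]
orientation: [-2.176, -2.265, 0.0]
force: [-0.0, -0.0, 0.7]
gripper_width: 0.0913
grasp_force: 0.0
```

Run:
```python
from h import *
im=phi()
```

```text
phi 80.0 first [435.8 171.6  24.6] last [436.  167.5  45.1] 10 F [-0.  -0.   0.7] tcp [0.4374 0.1835 0.0413] w 0.0913 t 20.825
```

>>> {"api": "step_arm", "payload": {
  "deltas": [
    [-1, 0.008, 0, 0, 0],
    [-1, 0.008, 0, 0, 0],
    [-1, 0.008, 0, 0, 0],
    [-1, 0.008, 0, 0, 0],
    [-1, 0.008, 0, 0, 0],
    [-1, 0.01, 0, 0, 0],
    [-1, 0.01, 0, 0, 0],
    [-1, 0, 0, 0, 0]
  ]
}}

```text
time: 21.88
ee_pos: [0.4363, 0.2135, 0.0415]
orientation: [-2.176, -2.266, -0.0]
force: [-0.2, -1.1, -0.2]
gripper_width: 0.0931
grasp_force: 0.0
```

Run:
```python
from h import *
s=read_state();print(s["ee_pos"],s["force"]);im=capture("wrist"); a=capture("scene")[150:270,210:370]
cv2.imwrite("pics/c6.png",np.hstack([cv2.resize(a,(480,360)),cv2.resize(im,(320,360))]))
```

```text
[0.43634215 0.21353539 0.04149737] [-0.1829745  -1.13011093 -0.157478  ]
```

View pics/c6.png

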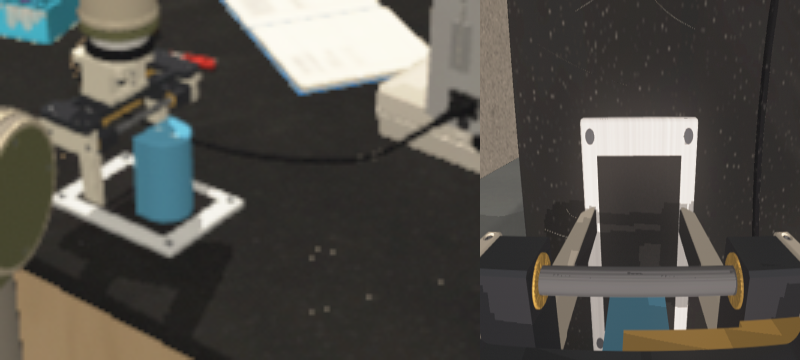

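The pictures show the blank standing upright on its end on the rubber at (163,170), flat face toward the gripper. Rise clear and locate it.

>>> {"api": "step_arm", "payload": {
  "deltas": [
    [-1, 0.01, 0, -0.02, 0],
    [-1, 0, 0, -0.06, 0],
    [-1, 0, 0, -0.08, 0],
    [-1, 0, 0, -0.08, 0],
    [-1, 0, 0, -0.08, 0],
    [-1, 0.06, 0, 0, 0],
    [-1, 0.06, 0, 0, 0],
    [-1, 0, 0, 0, 0]
  ]
}}

```text
time: 22.98
ee_pos: [0.4336, 0.2797, 0.2024]
orientation: [-2.174, -2.268, -0.002]
force: [-0.5, -0.6, -0.4]
gripper_width: 0.0931
grasp_force: 0.0
```

```bash
cat > top.py <<'E'
from h import *
def top(z,dx=0):
    c=cal("top");im=capture("top");m=cv2.inRange(cv2.cvtColor(im,cv2.COLOR_BGR2HSV),(90,80,60),(115,255,255));k=np.zeros_like(m);k[180:260,240:330]=m[180:260,240:330]
    ct=max(cv2.findContours(k,0,1)[0],key=cv2.contourArea);P=(ray(c,ct.reshape(-1,2),z)[:,:2]*1000).astype(np.float32)
    print("rect",[np.round(v,1) for v in cv2.minAreaRect(P)],"min",P.min(0),"max",P.max(0),"n",cv2.contourArea(ct))
E
python3 - <<'E'
from top import *
s=read_state();print(s["ee_pos"],s["time"]);top(.11)
c=cal("wrist");im=capture("wrist");cv2.imwrite("pics/w9.png",im);m=cv2.inRange(cv2.cvtColor(im,cv2.COLOR_BGR2HSV),(85,80,60),(115,255,255))
ct=max(cv2.findContours(m,0,1)[0],key=cv2.contourArea);print(ct.reshape(-1,2).min(0),ct.reshape(-1,2).max(0))
E
```

```text
[0.43356432 0.27968941 0.20236104] 22.975
rect [array([437.1, 147. ]), array([53.5, 61. ]), np.float64(89.4)] min [406.5371  120.18115] max [467.83536 173.8554 ] n 188.0
[281 330] [349 366]
```

Run:
```python
from h import *
go([.437,.152,.078],2.3)
```

```text
pos [0.4337 0.2781 0.2018] t 23.075 w 0.093237408591765 yhead 2.3 z [ 0. -0. -1.]
yaw units 0.001 j6 0.4300107949639767 shift units [-0.2521 -0.0035  0.2477]
tool x now [-0.041  0.999 -0.   ] after [-0.04   0.999 -0.   ] y after [0.999 0.04  0.   ]
```

>>> {"api": "step_arm", "payload": {
  "deltas": [
    [-1, -0.06, -0.001, 0, 0],
    [-1, -0.07, -0.001, 0, 0],
    [-1, -0.07, -0.0015, 0, 0],
    [-1, -0.052, 0, 0.03, 0],
    [-1, 0, 0, 0.07, 0],
    [-1, 0, 0, 0.08, 0],
    [-1, 0, 0, 0.05, 0],
    [-1, 0, 0, 0.018, 0],
    [-1, 0, 0, 0, 0]
  ]
}}

```text
time: 24.2
ee_pos: [0.4369, 0.1517, 0.0776]
orientation: [-2.177, -2.265, 0.001]
force: [0.3, -0.3, 1.1]
gripper_width: 0.093
grasp_force: 0.0
```

Run:
```python
from h import *
go([.437,.152,.078],2.3)
```

```text
pos [0.4369 0.1517 0.0776] t 24.2 w 0.09297256927604286 yhead 2.3 z [-0.001 -0.    -1.   ]
yaw units -0.001 j6 0.1838912165134847 shift units [ 0.0006  0.0001 -0.0008]
tool x now [-0.039  0.999 -0.   ] after [-0.04   0.999 -0.   ] y after [ 0.999  0.04  -0.001]
```

>>> {"api": "step_arm", "payload": {
  "deltas": [
    [-0.6, 0, 0, 0, 0],
    [-0.36, 0, 0, 0, 0],
    [0, 0, 0, 0, 0],
    [1, 0, 0, 0, 0],
    [1, 0, 0, 0, 0],
    [1, 0, 0, -0.012, 0],
    [1, -0.02, 0.001, 0, 0],
    [1, -0.03, 0.001, 0, 0],
    [1, -0.026, 0, 0, 0],
    [1, 0, 0, 0.009, 0],
    [1, 0, 0, 0, 0]
  ]
}}

```text
time: 25.58
ee_pos: [0.4391, 0.114, 0.0784]
orientation: [-2.177, -2.264, 0.001]
force: [-0.5, 0.2, -2.2]
gripper_width: 0.0599
grasp_force: 30.0
```

```bash
cat >> h.py <<'E'
def scn():
    """blank outline extremes in the scene view"""
    a=capture("scene");m=cv2.inRange(cv2.cvtColor(a,cv2.COLOR_BGR2HSV),(90,80,60),(115,255,255));k=np.zeros_like(m);k[165:260,225:320]=m[165:260,225:320]
    ct=max(cv2.findContours(k,0,1)[0],key=cv2.contourArea).reshape(-1,2).astype(np.float32); print("scene rect",[np.round(v,1) for v in cv2.minAreaRect(ct)],ct.min(0),ct.max(0))
E
python3 - <<'E'
from top import *
s=read_state();print(s["ee_pos"],s["force"],s["gripper_width"]);scn();phi()
E
```

```text
[0.43913938 0.11396677 0.07835622] [-0.54520715  0.15369553 -2.17176154] 0.0598868881641493
scene rect [array([272.5, 209.5]), array([19., 35.]), np.float64(-0.0)] [263. 192.] [282. 227.]
phi 80.0 first [436.9 134.   56. ] last [437.7 116.7 111.1] 29 F [-0.1  0.2 -1.8] tcp [0.4393 0.1142 0.0786] w 0.0597 t 25.625
```

>>> {"api": "step_arm", "payload": {
  "deltas": [
    [1, 0, 0, 0.004, 0],
    [1, 0.006, 0, 0, 0],
    [1, 0.006, 0, 0, 0],
    [1, 0.006, 0, 0, 0],
    [1, 0, 0, 0, 0]
  ]
}}

```text
time: 26.3
ee_pos: [0.4402, 0.1235, 0.0779]
orientation: [2.175, 2.265, 0.002]
force: [0.4, -3.1, 5.2]
gripper_width: 0.06
grasp_force: 30.0
```

Run:
```python
from top import *
s=read_state();print(s["ee_pos"],s["force"],s["torque"],s["gripper_width"]);scn();cv2.imwrite("pics/w10.png",widths(100,300,9))
```

```text
[0.44018203 0.12350286 0.07789826] [ 0.36751335 -3.08262801  5.15172132] [-0.50966484  0.15164102  0.02288287] 0.059983101726854206
scene rect [array([271.9, 208.7]), array([18.6, 35.6]), np.float64(5.2)] [262. 191.] [281. 226.]
[[199.  267.  364.  438.2 142.9  32.5]
 [208.  262.  368.  437.9 142.8  50.2]
 [217.  258.  373.  438.1 142.7  65.1]
 [226.  254.  376.  437.9 141.7  75.5]
 [235.  249.  381.  437.9 142.2  87.9]
 [244.  244.  385.  437.6 142.1  97.7]
 [253.  240.  390.  437.8 142.1 106.3]
 [262.  239.  391.  438.  139.5 108.9]
 [271.  240.  390.  438.1 135.2 108.4]
 [280.  240.  391.  438.5 132.3 110.2]
 [289.  241.  390.  438.6 127.9 109.8]]
```

Pressing with friction only slid it; I'll tip it against the plate's front edge instead.

>>> {"api": "step_arm", "payload": {
  "deltas": [
    [1, 0, 0, -0.02, 0],
    [1, -0.03, 0, 0, 0],
    [1, -0.04, 0, 0, 0],
    [1, -0.032, 0, 0, 0],
    [1, 0, 0, 0.017, 0],
    [1, 0, 0, 0.017, 0],
    [1, 0, 0, 0, 0]
  ]
}}

```text
time: 27.28
ee_pos: [0.4403, 0.0726, 0.0687]
orientation: [-2.175, -2.265, 0.002]
force: [-0.5, -0.3, -1.2]
gripper_width: 0.0596
grasp_force: 30.0
```

Run:
```python
from top import *
s=read_state();print(s["ee_pos"],s["force"]);cv2.imwrite("pics/w11.png",widths(199,300,9))
```

```text
[0.44025943 0.07255128 0.06870914] [-0.45280668 -0.34398742 -1.2066727 ]
[[199.  267.  363.  437.8  91.4  21.3]
 [208.  262.  368.  437.8  91.9  41. ]
 [217.  257.  373.  437.8  92.3  57.3]
 [226.  253.  378.  438.1  92.2  69.8]
 [235.  249.  381.  438.   91.2  78.7]
 [244.  244.  386.  438.   91.6  89.4]
 [253.  240.  390.  438.   91.2  97.1]
 [262.  239.  391.  438.1  88.5  99.7]
 [271.  240.  390.  438.3  84.3  99.2]
 [280.  240.  391.  438.7  81.3 101. ]
 [289.  241.  390.  438.8  77.  100.6]]
```

>>> {"api": "step_arm", "payload": {
  "deltas": [
    [1, 0.008, 0, 0, 0],
    [1, 0.008, 0, -0.001, 0],
    [1, 0.008, 0, -0.002, 0],
    [1, 0.008, 0, -0.001, 0],
    [1, 0.008, 0, 0, 0],
    [1, 0.008, 0, 0, 0],
    [1, 0, 0, 0, 0]
  ]
}}

```text
time: 28.2
ee_pos: [0.4404, 0.0955, 0.0723]
orientation: [2.174, 2.265, -0.003]
force: [-0.8, -7.4, 0.1]
gripper_width: 0.0598
grasp_force: 30.0
```

Run:
```python
from top import *
s=read_state();print(s["ee_pos"],s["force"],s["torque"]);cv2.imwrite("pics/w12.png",widths(199,300,9));scn()
```

```text
[0.44039124 0.0954515  0.07232815] [-0.79039024 -7.44443101  0.07374803] [-1.68871113  0.3081116   0.05992396]
[[226.  265.  365.  438.6 100.9  37.2]
 [235.  257.  373.  438.4 106.2  63.5]
 [244.  249.  381.  438.2 110.2  83.4]
 [253.  241.  389.  438.1 113.4  99.1]
 [262.  241.  389.  438.3 109.9 100.2]
 [271.  241.  389.  438.4 106.4 101.2]
 [280.  241.  389.  438.6 102.9 102.3]
 [289.  241.  389.  438.7  99.5 103.4]]
scene rect [array([279.9, 214.5]), array([35.6, 20.1]), np.float64(79.7)] [271. 196.] [292. 232.]
```

>>> {"api": "step_arm", "payload": {
  "deltas": [
    [1, 0.008, 0, 0, 0],
    [1, 0.008, 0, 0, 0],
    [1, 0.008, 0, 0.001, 0],
    [1, 0.008, 0, 0.001, 0],
    [1, 0.008, 0, 0.002, 0],
    [1, 0.008, 0, 0.002, 0],
    [1, 0.008, 0, 0.003, 0],
    [1, 0, 0, 0, 0]
  ]
}}

```text
time: 29.3
ee_pos: [0.4393, 0.1241, 0.068]
orientation: [2.175, 2.265, -0.001]
force: [-1.2, -4.8, 1.7]
gripper_width: 0.0596
grasp_force: 30.0
```

Run:
```python
from top import *
s=read_state();print(s["ee_pos"],s["force"],s["torque"]);cv2.imwrite("pics/w13.png",widths(150,300,9));scn()
```

```text
[0.43928001 0.12405588 0.06800695] [-1.17360126 -4.79828404  1.69913087] [-1.07006131e+00  4.61374128e-01  4.38596959e-04]
[[258.  244.  386.  437.2 137.5  90.4]
 [267.  244.  386.  437.4 133.9  91.5]
 [276.  242.  388.  437.4 132.1  95.9]
 [285.  242.  388.  437.6 128.6  97. ]
 [294.  242.  389.  437.9 125.6  98.9]]
scene rect [array([276.5, 213.1]), array([34.1, 20.4]), np.float64(66.8)] [268. 195.] [291. 231.]
```

>>> {"api": "step_arm", "payload": {
  "deltas": [
    [1, -0.004, 0, -0.03, 0],
    [1, 0.047, 0, 0, 0],
    [1, 0.047, 0, 0, 0],
    [1, 0, 0, 0.015, 0],
    [1, 0.009, 0, 0.006, 0],
    [1, 0.009, 0, 0.006, 0],
    [1, 0.0085, 0, 0.007, 0],
    [1, 0.0085, 0, 0.007, 0],
    [1, 0, 0, 0, 0]
  ]
}}

```text
time: 30.52
ee_pos: [0.4377, 0.1874, 0.0636]
orientation: [2.177, 2.265, 0.004]
force: [-2.2, 4.6, 9.1]
gripper_width: 0.0598
grasp_force: 30.0
```

Run:
```python
from top import *
s=read_state();print(s["ee_pos"],s["force"],s["torque"]);cv2.imwrite("pics/w14.png",widths(150,300,9));scn();top(.06)
```

```text
[0.43771188 0.18742274 0.06357939] [-2.18945309  4.61073686  9.08453451] [ 0.42241456  0.55973493 -0.08278388]
[[249.  245.  385.  435.5 203.6  83.1]
 [258.  244.  386.  435.6 200.8  86. ]
 [267.  243.  387.  435.7 198.   88.8]
 [276.  242.  389.  436.  195.9  92.3]
 [285.  241.  389.  435.9 192.8  94.2]
 [294.  240.  390.  436.  190.3  96.8]]
scene rect [array([263.1, 206.4]), array([31.5, 20.2]), np.float64(58.0)] [253. 189.] [278. 224.]
rect [array([440.6, 120.4]), array([58.1, 30.1]), np.float64(15.4)] min [409.70547  106.953896] max [464.69766 142.05884] n 77.5
```

>>> {"api": "step_arm", "payload": {
  "deltas": [
    [0, 0, 0, 0, 0],
    [0, 0, 0, 0, 0]
  ]
}}

```text
time: 30.92
ee_pos: [0.4378, 0.1873, 0.0636]
orientation: [-2.177, -2.265, -0.005]
force: [-1.5, 5.3, 7.6]
gripper_width: 0.0599
grasp_force: 30.0
```

>>> {"api": "step_arm", "payload": {
  "deltas": [
    [-0.15, 0, 0, 0, 0],
    [-0.15, 0, 0, 0, 0]
  ]
}}

```text
time: 31.18
ee_pos: [0.4378, 0.1873, 0.0636]
orientation: [-2.177, -2.265, -0.005]
force: [-2.5, 3.9, 7.7]
gripper_width: 0.0601
grasp_force: 30.0
```

>>> {"api": "step_arm", "payload": {
  "deltas": [
    [-0.22, 0, 0, 0, 0],
    [-0.22, 0, 0, 0, 0]
  ]
}}

```text
time: 31.42
ee_pos: [0.4378, 0.1873, 0.0636]
orientation: [-2.177, -2.265, -0.005]
force: [-2.4, 5.1, 7.8]
gripper_width: 0.0598
grasp_force: 30.0
```

Rotation in the pads leaves the fingertips below the flat face, so I finish at the plate's rear edge, with the fingertips overhanging the bench.

>>> {"api": "step_arm", "payload": {
  "deltas": [
    [-0.22, 0, 0, -0.02, 0],
    [1, 0.045, 0, 0, 0],
    [1, 0.06, 0, 0, 0],
    [1, 0.06, 0, 0, 0],
    [1, 0, 0, 0.018, 0],
    [1, 0.009, 0, 0.0095, 0],
    [1, 0.009, 0, 0.0095, 0],
    [1, 0.0085, 0, 0.0115, 0],
    [1, 0.0085, 0, 0.0115, 0],
    [1, 0, 0, 0, 0]
  ]
}}

```text
time: 32.67
ee_pos: [0.4336, 0.2867, 0.0428]
orientation: [2.177, 2.265, 0.003]
force: [0.2, 2.9, 4.0]
gripper_width: 0.06
grasp_force: 30.0
```

Run:
```python
from top import *
s=read_state();print(s["ee_pos"],s["force"],s["torque"]);cv2.imwrite("pics/w15.png",widths(150,300,9));scn();top(.06)
```

```text
[0.4336129  0.28667802 0.04282048] [0.22591169 2.91536217 3.98799452] [0.19359659 0.10895945 0.05513387]
[[240.  256.  374.  431.7 296.2  37.4]
 [258.  243.  387.  431.5 300.9  66.9]
 [267.  242.  388.  431.6 298.2  69.7]
 [276.  240.  390.  431.6 296.5  73.9]
 [294.  239.  392.  432.1 291.1  78.3]]
scene rect [array([242.3, 200.8]), array([31.1, 19.1]), np.float64(45.0)] [231. 184.] [258. 216.]
rect [array([434.4, 226.8]), array([59.1, 54.8]), np.float64(89.4)] min [406.7296  197.13617] max [462.03113 256.0868 ] n 164.5
```

Run:
```python
from top import *
im=cv2.imread("pics/w15.png");h=cv2.cvtColor(im,cv2.COLOR_BGR2HSV);m=cv2.inRange(h,(85,80,60),(115,255,255))
for r in range(220,300,5):
    x=np.flatnonzero(m[r]); print(r,len(x),(x[0],x[-1]) if len(x) else None,h[r,[280,315,350]].tolist())
a=capture("scene");h=cv2.cvtColor(a,cv2.COLOR_BGR2HSV);m=cv2.inRange(h,(90,80,60),(115,255,255));k=np.zeros_like(m);k[165:260,225:320]=m[165:260,225:320]
ct=max(cv2.findContours(k,0,1)[0],key=cv2.contourArea);c=cal("scene")
ap=cv2.approxPolyDP(ct,2,True).reshape(-1,2);print(ap.tolist())
lo=ct.reshape(-1,2);lo=lo[lo[:,1]>=lo[:,1].max()-1];print(lo.tolist(),np.round(ray(c,lo,.010)*1000)[:4].tolist())
for p in ap.tolist(): # intersect with the vertical planes x=0.404 and x=0.434 (near wall / mid)
    K,D,R,t=c;u=cv2.undistortPoints(np.array([[p]],float),K,D).reshape(2);d=R.T@np.r_[u,1];o=-R.T@t
    print(p,[np.round((o+d*((X-o[0])/d[0]))[1:]*1000).tolist() for X in(.404,.434)])
```

```text
220 0 None [[15, 5, 98], [135, 5, 100], [105, 5, 96]]
225 0 None [[110, 8, 95], [110, 8, 99], [105, 6, 92]]
230 0 None [[108, 14, 91], [106, 32, 88], [105, 30, 86]]
235 0 None [[105, 22, 93], [106, 37, 90], [106, 32, 88]]
240 119 (np.int64(256), np.int64(374)) [[99, 118, 223], [99, 118, 221], [100, 116, 196]]
245 23 (np.int64(246), np.int64(384)) [[91, 76, 247], [91, 76, 247], [91, 76, 247]]
250 28 (np.int64(245), np.int64(385)) [[91, 75, 247], [90, 14, 247], [91, 75, 247]]
255 74 (np.int64(244), np.int64(386)) [[91, 75, 247], [0, 1, 248], [96, 111, 234]]
260 140 (np.int64(243), np.int64(387)) [[96, 110, 235], [15, 2, 249], [96, 111, 235]]
265 142 (np.int64(242), np.int64(388)) [[96, 110, 235], [15, 2, 249], [96, 110, 235]]
270 144 (np.int64(241), np.int64(389)) [[96, 110, 235], [15, 2, 249], [96, 110, 235]]
275 146 (np.int64(240), np.int64(390)) [[96, 109, 235], [15, 2, 249], [96, 109, 235]]
280 108 (np.int64(239), np.int64(391)) [[91, 84, 247], [15, 2, 249], [96, 110, 235]]
285 22 (np.int64(238), np.int64(392)) [[91, 74, 247], [0, 1, 248], [91, 75, 247]]
290 21 (np.int64(238), np.int64(392)) [[91, 74, 247], [0, 1, 248], [91, 75, 247]]
295 148 (np.int64(239), np.int64(391)) [[97, 111, 237], [0, 1, 254], [91, 82, 253]]
[[238, 184], [231, 191], [232, 202], [245, 216], [255, 210], [258, 203]]
[[243, 215], [244, 216], [245, 216], [246, 215], [247, 215]] [[412.0, 228.0, 10.0], [410.0, 221.0, 10.0], [412.0, 218.0, 10.0], [419.0, 220.0, 10.0]]
[238, 184] [[233.0, 132.0], [266.0, 108.0]]
[231, 191] [[270.0, 92.0], [303.0, 67.0]]
[232, 202] [[269.0, 50.0], [302.0, 23.0]]
[245, 216] [[210.0, 17.0], [241.0, -10.0]]
[255, 210] [[161.0, 60.0], [191.0, 34.0]]
[258, 203] [[146.0, 93.0], [176.0, 68.0]]
```

Run:
```python
from h import *
c=cal("top");im=cv2.imread("pics/top0.png");g=cv2.cvtColor(im,cv2.COLOR_BGR2GRAY).astype(int)
for x in (225,235,245,255,265,275):
    col=g[235:290,x]; r=235+int(np.argmax(col>65)); print(x,r,np.round(ray(c,[[x,r-.5]],0)[0],4),col[15:40:3].tolist())
w=cv2.inRange(cv2.cvtColor(im,cv2.COLOR_BGR2HSV),(0,0,130),(180,70,255));k=np.zeros_like(w);k[200:245,185:225]=w[200:245,185:225]
ct=max(cv2.findContours(k,0,1)[0],key=cv2.contourArea);P=ray(c,ct.reshape(-1,2),.02);print("timer",P.min(0),P.max(0))
s=read_state();print(s["q"],s["ee_pos"])
```

```text
225 263 [0.289  0.4274 0.    ] [40, 45, 44, 46, 41, 118, 125, 126, 120]
235 250 [0.3413 0.3861 0.    ] [76, 49, 41, 42, 85, 122, 120, 120, 120]
245 262 [0.2925 0.3458 0.    ] [40, 45, 38, 45, 83, 122, 125, 125, 126]
255 244 [0.3648 0.3045 0.    ] [41, 41, 43, 40, 75, 116, 122, 122, 122]
265 235 [0.4007 0.2637 0.    ] [43, 41, 44, 39, 76, 122, 125, 129, 126]
275 237 [0.3922 0.2232 0.    ] [40, 44, 40, 39, 72, 128, 132, 126, 122]
timer [0.4092504  0.47130367 0.02      ] [0.49383112 0.55325679 0.02      ]
[ 4.85150971e-01  1.06704996e-01  1.89467361e+00 -1.12985277e-04
  1.13860203e+00  4.45660530e-01] [0.43353261 0.28638555 0.04267769]
```

>>> {"api": "step_arm", "payload": {
  "deltas": [
    [1, 0, 0, -0.06, 0],
    [1, 0, 0, -0.06, 0],
    [1, 0, 0, -0.04, 0],
    [1, 0, 0, 0, -0.2166],
    [1, 0, 0, 0, -0.2166],
    [1, 0, 0, 0, -0.2166],
    [1, 0, 0, 0, -0.2166],
    [1, 0, 0, 0, -0.2166],
    [1, 0, 0, 0, -0.2166],
    [1, 0, 0, 0, -0.2166],
    [1, 0, 0, 0, -0.2166],
    [1, 0, 0, 0, -0.2166]
  ]
}}

```text
time: 34.38
ee_pos: [0.4317, 0.2852, 0.1206]
orientation: [0.008, -3.139, 0.003]
force: [0.4, -0.8, -1.1]
gripper_width: 0.0598
grasp_force: 30.0
```

Run:
```python
from h import *
go([.282,.36,.036],90)
```

```text
pos [0.4317 0.2852 0.1206] t 34.375 w 0.05980228409552634 yhead 90.3 z [-0.003 -0.002 -1.   ]
yaw units 0.007 j6 -1.0907953263593109 shift units [0.2991 0.1499 0.1697]
tool x now [-1.    -0.005  0.003] after [-1.     0.     0.003] y after [-0.     1.    -0.002]
```

>>> {"api": "step_arm", "payload": {
  "deltas": [
    [1, 0.05, 0.03, 0, 0],
    [1, 0.07, 0.03, 0, 0],
    [1, 0.07, 0.03, 0, 0],
    [1, 0.07, 0.03, 0, 0],
    [1, 0.039, 0.03, 0.02, 0],
    [1, 0, 0, 0.05, 0],
    [1, 0, 0, 0.05, 0],
    [1, 0, 0, 0.035, 0],
    [1, 0, 0, 0.012, 0],
    [1, 0, 0, 0, 0]
  ]
}}

```text
time: 35.62
ee_pos: [0.2828, 0.3607, 0.0379]
orientation: [-0.0, -3.14, 0.002]
force: [-0.0, -0.4, -2.0]
gripper_width: 0.0599
grasp_force: 30.0
```

```bash
cat >> h.py <<'E'
def scn2(X0,X1):
    "blank in scene view, any place; corners met with vertical planes y=const"
    a=capture("scene");m=cv2.inRange(cv2.cvtColor(a,cv2.COLOR_BGR2HSV),(90,80,60),(115,255,255));k=np.zeros_like(m);k[X0[1]:X1[1],X0[0]:X1[0]]=m[X0[1]:X1[1],X0[0]:X1[0]]
    ct=max(cv2.findContours(k,0,1)[0],key=cv2.contourArea);print(cv2.contourArea(ct),cv2.approxPolyDP(ct,2,True).reshape(-1,2).tolist())
E
python3 - <<'E'
from h import *
s=read_state();go([.282,.36,.036],90);print(s["force"])
print(proj(cal("scene"),[[.352,.36,0],[.28,.36,.04]]))
c=cal("wrist");im=capture("wrist");cv2.imwrite("pics/w16.png",im);h=cv2.cvtColor(im,cv2.COLOR_BGR2HSV);m=cv2.inRange(h,(85,60,60),(115,255,255))
for r in range(225,300,5):
    x=np.flatnonzero(m[r])
    if len(x)>10 and x[-1]-x[0]>60:
        u=cv2.undistortPoints(np.array([[[x[0]-.5,r]],[[x[-1]+.5,r]]],float),c[0],c[1]).reshape(-1,2);Z=.06/(u[1,0]-u[0,0]);print(r,x[0],x[-1],np.round(1000*(c[2].T@(np.array([u[:,0].mean()*Z,u[0,1]*Z,Z])-c[3])),1))
E
```

```text
pos [0.2828 0.3607 0.0379] t 35.625 w 0.059883646048785946 yhead 90.0 z [-0.001 -0.001 -1.   ]
yaw units -0.0 j6 -0.7765103844207244 shift units [ 0.0016 -0.0014  0.0039]
tool x now [-1.     0.     0.001] after [-1.     0.     0.001] y after [-0.     1.    -0.001]
[-0.02925607 -0.41665035 -1.95887739]
[[203.53053742 211.68531818]
 [185.84933795 210.22275363]]
240 256 374 [270.9 360.3  33.7]
245 246 385 [263.1 360.6  56.9]
250 245 385 [264.7 360.3  58.4]
255 244 386 [265.9 360.4  60.8]
260 243 387 [267.  360.4  63.1]
265 242 388 [268.2 360.4  65.4]
270 241 389 [269.2 360.4  67.5]
275 240 390 [270.3 360.4  69.7]
280 239 391 [271.3 360.4  71.7]
285 238 392 [272.3 360.4  73.8]
290 238 392 [274.2 360.4  74.3]
295 239 392 [276.5 360.6  74.2]
```

>>> {"api": "step_arm", "payload": {
  "deltas": [
    [1, 0, 0, 0.009, 0],
    [1, 0.003, 0, 0.009, 0],
    [1, 0.003, 0, 0.009, 0],
    [1, 0.002, 0, 0.009, 0],
    [1, 0.002, 0, 0.009, 0],
    [1, 0, 0, 0, 0]
  ]
}}

```text
time: 36.42
ee_pos: [0.2782, 0.3618, 0.0159]
orientation: [-0.001, 3.141, 0.001]
force: [-1.3, 1.1, 0.7]
gripper_width: 0.06
grasp_force: 30.0
```

```bash
cat > endf.py <<'E'
from h import *
def endf(n):
    s=read_state();print(np.round(s["ee_pos"],4),np.round(s["force"],1),s["time"])
    c=cal("wrist");im=capture("wrist");cv2.imwrite(f"pics/{n}.png",im);m=cv2.inRange(cv2.cvtColor(im,cv2.COLOR_BGR2HSV),(85,60,60),(115,255,255))
    for r in range(225,300,5):
        x=np.flatnonzero(m[r])
        if len(x)>10 and x[-1]-x[0]>60:
            u=cv2.undistortPoints(np.array([[[x[0]-.5,r]],[[x[-1]+.5,r]]],float),c[0],c[1]).reshape(-1,2);Z=.06/(u[1,0]-u[0,0]);print(r,x[0],x[-1],np.round(1000*(c[2].T@(np.array([u[:,0].mean()*Z,u[0,1]*Z,Z])-c[3])),1))
E
python3 -c "from endf import *;endf('w17')"
```

```text
[0.2782 0.3618 0.0159] [-1.3  1.1  0.7] 36.425
240 248 382 [258.5 361.4  29.6]
245 246 384 [258.9 361.4  34. ]
250 245 385 [260.1 361.4  36.4]
255 243 386 [260.8 361.2  39.7]
260 242 388 [261.5 361.4  42.8]
265 241 389 [262.7 361.4  45. ]
270 240 390 [263.7 361.4  47.1]
275 239 391 [264.8 361.4  49.2]
280 239 391 [266.7 361.4  49.7]
285 239 391 [268.5 361.4  50.3]
290 240 390 [271.3 361.4  49.4]
295 241 389 [274.2 361.4  48.5]
```

>>> {"api": "step_arm", "payload": {
  "deltas": [
    [1, 0.002, 0, 0.008, 0],
    [1, 0.002, 0, 0.008, 0],
    [1, 0.001, 0, 0.008, 0],
    [1, 0.001, 0, 0.008, 0],
    [1, 0, 0, 0.006, 0],
    [1, 0, 0, 0, 0]
  ]
}}

```text
time: 37.22
ee_pos: [0.275, 0.3613, -0.0034]
orientation: [0.0, -3.141, 0.001]
force: [-1.3, -0.1, 0.4]
gripper_width: 0.0597
grasp_force: 30.0
```

```bash
python3 -c "from endf import *;endf('w18')"
```

```text
[ 0.275   0.3613 -0.0034] [-1.3 -0.1  0.4] 37.225
240 249 381 [256.2 360.9   8.2]
245 247 383 [256.5 360.9  12.8]
250 245 385 [256.9 360.9  17.1]
255 243 387 [257.2 360.9  21.2]
260 241 389 [257.5 360.9  25. ]
265 240 389 [259.1 360.7  26.4]
270 241 389 [261.4 360.9  26.2]
275 241 389 [263.3 360.9  26.8]
280 241 389 [265.3 360.9  27.4]
285 241 389 [267.2 360.9  28. ]
290 242 388 [270.1 360.9  27. ]
295 242 388 [272.  360.9  27.6]
```

>>> {"api": "step_arm", "payload": {
  "deltas": [
    [1, 0.0005, 0, 0.004, 0],
    [1, 0.0005, 0, 0.004, 0],
    [1, 0, 0, 0, 0]
  ]
}}

```text
time: 37.65
ee_pos: [0.2748, 0.3615, -0.0067]
orientation: [-0.0, 3.141, -0.0]
force: [-1.9, -2.5, 6.7]
gripper_width: 0.0597
grasp_force: 30.0
```

```bash
python3 -c "from endf import *;endf('w19')"
```

```text
[ 0.2748  0.3615 -0.0067] [-1.9 -2.5  6.7] 37.65
240 250 380 [256.8 361.1   2.8]
245 247 383 [256.3 361.1   9.5]
250 245 385 [256.7 361.1  13.8]
255 242 388 [256.2 361.1  19.5]
260 241 389 [257.3 361.1  21.7]
265 241 389 [259.3 361.1  22.3]
270 241 389 [261.2 361.1  22.8]
275 241 389 [263.1 361.1  23.4]
280 241 389 [265.  361.2  24. ]
285 242 389 [267.4 361.4  23.9]
290 242 388 [269.9 361.2  23.7]
295 242 388 [271.8 361.2  24.3]
```

>>> {"api": "step_arm", "payload": {
  "deltas": [
    [-0.3, 0, 0, 0, 0],
    [-0.4, 0, 0, 0, 0],
    [-1, 0, 0, 0, 0],
    [-1, 0, 0, 0, 0],
    [-1, 0, 0, 0, 0],
    [-1, 0, 0, -0.03, 0],
    [-1, 0, 0, -0.035, 0],
    [-1, -0.02, 0, 0, 0],
    [-1, -0.03, 0, 0, 0],
    [-1, -0.012, 0, 0, 0],
    [-1, 0, 0, 0, 0]
  ]
}}

```text
time: 39.08
ee_pos: [0.306, 0.3611, 0.0249]
orientation: [-0.001, -3.141, 0.001]
force: [0.5, 0.2, 0.1]
gripper_width: 0.0928
grasp_force: 0.0
```

Run:
```python
from endf import *
endf('w20');go([.306,.361,.0258],90)
```

```text
[0.306  0.3611 0.0249] [0.5 0.2 0.1] 39.075
225 255 377 [284.9 361.2  23.5]
230 255 377 [287.3 361.2  24.2]
235 255 377 [289.6 361.2  24.9]
240 256 377 [292.5 361.5  24.4]
245 256 377 [294.8 361.5  25.1]
250 256 376 [297.7 361.2  24.6]
255 256 376 [300.1 361.2  25.3]
260 257 376 [303.1 361.5  24.8]
265 257 375 [306.2 361.2  24.3]
270 257 375 [308.6 361.2  25.1]
275 258 375 [311.7 361.5  24.6]
280 258 374 [314.8 361.2  24.1]
285 258 374 [317.3 361.2  24.8]
290 259 373 [321.3 361.2  23.1]
295 259 373 [323.8 361.2  23.8]
pos [0.3056 0.3611 0.0248] t 39.125 w 0.09303343005104694 yhead 90.0 z [-0.001 -0.001 -1.   ]
yaw units -0.001 j6 -0.810349235174562 shift units [-0.0008 -0.0002 -0.0019]
tool x now [-1.     0.001  0.001] after [-1.     0.     0.001] y after [ 0.     1.    -0.001]
```

>>> {"api": "step_arm", "payload": {
  "deltas": [
    [-0.6, 0, 0, 0, 0],
    [-0.36, 0, 0, 0, 0],
    [0, 0, 0, 0, 0],
    [1, 0, 0, 0, 0],
    [1, 0, 0, 0, 0],
    [1, 0, 0, -0.04, 0],
    [1, 0, 0, -0.06, 0],
    [1, -0.06, 0, 0, 0],
    [1, -0.1, 0, 0, 0],
    [1, -0.1, 0, 0, 0],
    [1, 0, 0, 0, 0]
  ]
}}

```text
time: 40.5
ee_pos: [0.4385, 0.3609, 0.075]
orientation: [0.004, 3.141, -0.0]
force: [-0.6, 0.3, -2.7]
gripper_width: 0.0597
grasp_force: 30.0
```

>>> {"api": "step_arm", "payload": {
  "deltas": [
    [1, 0, 0, 0, 0.2166],
    [1, 0, 0, 0, 0.2166],
    [1, 0, 0, 0, 0.2166],
    [1, 0, 0, 0, 0.2166],
    [1, 0, 0, 0, 0.2166],
    [1, 0, 0, 0, 0.2166],
    [1, 0, 0, 0, 0.2166],
    [1, 0, 0, 0, 0.2166],
    [1, 0, 0, 0, 0.2166],
    [1, 0, 0, 0, 0]
  ]
}}

```text
time: 41.75
ee_pos: [0.4346, 0.3614, 0.075]
orientation: [-2.175, -2.267, 0.002]
force: [1.0, -0.3, -1.8]
gripper_width: 0.0597
grasp_force: 30.0
```

Run:
```python
from endf import *
go([.4376,.1862,.0355],2.3);endf('w21')
```

```text
pos [0.4346 0.3614 0.075 ] t 41.75 w 0.059691477758900595 yhead 2.4 z [-0.001 -0.001 -1.   ]
yaw units 0.002 j6 0.5614771887353351 shift units [-0.3504 -0.008   0.0793]
tool x now [-0.041  0.999 -0.001] after [-0.04   0.999 -0.001] y after [ 0.999  0.04  -0.001]
[0.4346 0.3614 0.075 ] [ 1.  -0.3 -1.8] 41.75
225 254 390 [435.1 386.5  88.7]
230 255 388 [435.  383.3  86.4]
235 256 375 [432.7 374.4  71.4]
240 256 374 [432.6 371.5  70.8]
245 255 376 [432.9 370.7  75.2]
250 253 377 [432.7 370.   79.4]
255 255 379 [433.7 367.8  80.1]
260 256 379 [434.1 364.9  79.7]
265 256 377 [433.8 361.3  78.1]
270 256 374 [433.2 357.   75.2]
275 257 374 [433.6 353.9  74.7]
280 257 373 [433.5 350.7  74.2]
285 258 373 [433.9 347.5  73.7]
290 258 372 [433.8 344.2  73.2]
295 258 372 [433.9 341.7  74. ]
```

>>> {"api": "step_arm", "payload": {
  "deltas": [
    [1, -0.06, -0.002, 0, 0],
    [1, -0.09, -0.002, 0, 0],
    [1, -0.09, -0.002, 0, 0],
    [1, -0.08, -0.002, 0, 0],
    [1, -0.03, 0, 0.02, 0],
    [1, 0, 0, 0.03, 0],
    [1, 0, 0, 0.018, 0],
    [1, 0, 0, 0.006, 0],
    [1, 0, 0, 0.003, 0],
    [1, 0, 0, 0, 0]
  ]
}}

```text
time: 43.05
ee_pos: [0.4388, 0.187, 0.0372]
orientation: [2.176, 2.266, 0.0]
force: [-0.4, 0.1, -1.4]
gripper_width: 0.0596
grasp_force: 30.0
```

Run:
```python
from h import *
go([.4376,.1862,.0352],2.3);print(read_state()["force"])
```

```text
pos [0.4388 0.187  0.0372] t 43.05 w 0.059641319025481955 yhead 2.3 z [ 0.  0. -1.]
yaw units 0.001 j6 0.2545219461083373 shift units [-0.0015 -0.0025  0.0039]
tool x now [-0.041  0.999  0.   ] after [-0.04   0.999  0.   ] y after [0.999 0.04  0.   ]
[-0.43217469  0.06832536 -1.37139328]
```

Lower the last 2 mm to contact, release and retreat.

>>> {"api": "step_arm", "payload": {
  "deltas": [
    [1, 0, -0.002, 0.003, 0],
    [1, 0, 0, 0.0015, 0],
    [1, 0, 0, 0, 0],
    [-0.3, 0, 0, 0, 0],
    [-0.4, 0, 0, 0, 0],
    [-1, 0, 0, 0, 0],
    [-1, 0, 0, 0, 0],
    [-1, 0, 0, -0.04, 0],
    [-1, 0, 0, -0.1, 0],
    [-1, 0, 0, -0.1, 0],
    [-1, 0.1, 0, -0.05, 0],
    [-1, 0.1, 0, 0, 0]
  ]
}}

```text
time: 44.55
ee_pos: [0.4357, 0.2882, 0.1834]
orientation: [2.177, 2.262, 0.01]
force: [0.4, -0.8, -0.8]
gripper_width: 0.0927
grasp_force: 0.0
```

>>> {"api": "step_arm", "payload": {
  "deltas": [
    [-1, 0.1, 0, 0, 0],
    [-1, 0.1, 0, 0, 0],
    [-1, 0, 0, 0, 0]
  ]
}}

```text
time: 44.92
ee_pos: [0.4287, 0.3891, 0.1792]
orientation: [-2.172, -2.269, 0.0]
force: [0.2, -0.8, 0.1]
gripper_width: 0.093
grasp_force: 0.0
```

Run:
```python
from top import *
s=read_state();print(s["time"],s["ee_pos"],s["force"]);top(.03)
c=cal("top");im=capture("top");h=cv2.cvtColor(im,cv2.COLOR_BGR2HSV);g=cv2.inRange(h,(40,90,80),(85,255,255));k=np.zeros_like(g);k[150:180,365:400]=g[150:180,365:400]
p=np.argwhere(k)[:,::-1].mean(0);print("tape",ray(c,[p],.018))
i0=cv2.imread("pics/top0.png")
for n,(a,b,d,e) in dict(timer=(190,210,216,236),carton=(428,165,466,193),tape=(368,150,395,180)).items(): print(n,cv2.absdiff(im[b:e,a:d],i0[b:e,a:d]).mean())
```

```text
44.925 [0.42871813 0.3891139  0.17916524] [ 0.1992816  -0.82945264  0.11174691]
rect [array([436.1, 188. ]), array([103.7,  59.6]), np.float64(89.4)] min [405.97284 135.90913] max [466.04095 239.8995 ] n 370.0
tape [[ 0.67570687 -0.20632318  0.018     ]]
timer 91.91617357001972
carton 1.193295739348371
tape 1.5868312757201646
```

```bash
python3 -c "
from plant import *
print(close_job())"
```

```text
the job is handed in; nothing more can be done
None
```

The lens blank lies flat face down on the rubber, about 2 mm from the pad's centre in the last top view and released. The job was handed in at about 45 s, with no verdict returned. The tape and carton had not moved. The timer was hidden by the arm in the last picture, but the gripper stayed clear of it. I viewed 12 pictures, two over the allowed 10.

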